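Mount a vase on the painting stand

ROBOT

A 6-joint arm with a two-finger parallel gripper is mounted at the origin on the work surface. World frame = base frame: x ahead of the robot, y to its left, z up, the work surface at z = 0. Lengths are in m, angles in rad, forces in N, time in s.
With the tool pointing down it reaches from about 0.35 to 0.975 m from the base axis. Payload 4.9 kg.
Tool frame: the origin (TCP) lies midway between the tips of the shut fingers; the grasp point (between the pads) lies 19 mm behind it (ctrl.tcp_to_grasp is the distance from the TCP to the grasp point, in m); z points along the fingers, y is the line along which they close (so a half turn about z gives the same grasp; the last joint's range is limited). The gripper opens to 85 mm and grips with 20 to 120 N. Pads are 22 mm wide; open, the fingers measure 114 mm over their backs; the gripper's body (76 mm by 85 mm) begins 54 mm behind the grasp point. The pads swing forward as they close: fully open they stand 13 mm farther back than shut.
Start: joints at [-1.44, 0.053, 1.613, -0, 1.476, -0.119], TCP at [0.155, -0.606, 0.231] pointing down, gripper open.
Joint ranges: [-3.01, 3.01], [-1.01, 2.22], [0.06, 2.58], [-1.02, 4.17], [0.09, 2.62], [-3.14, 3.14]. Speed limits (rad/s): [2.57, 2.57, 3.14, 3.14, 3.14, 3.14].

INTERFACE

Orientations are given as a rotation vector (axis times angle).
In Python, from station import ctrl, viewer, job, get_obs gives the robot as it stands (ctrl), with the cameras (viewer), the readings as plain functions and the job (job).
- The arm moves only by the shell command python3 jog.py 'ROWS' [FORCE]. ROWS is rows parted by semicolons, their numbers by spaces, 1 to 20 of them, each of 7 numbers: the finger opening in m, then dx, dy, dz in m, then a rotation vector rx, ry, rz in rad; each row is the pose to reach, as a shift and turn from the pose commanded when the command began, along the tool's axes at that moment; what a row does not reach only later rows make up. A row lasts 1/12 s, in which the tool goes at most 0.0417 m and 0.125 rad, less where a joint would pass 70% of its speed; a pose out of reach is approached as far as the arm can. The fingers move at their own pace and stop on an object; FORCE is the grip in N (left out, the last holds). Time passes only in rows, so rows that do not move let the fingers close. It prints the time, the measured TCP pose, the force, the opening and the grip force at its end.
- get_obs(): the state, without advancing time (a new reading comes with each control period).
- viewer.get_image(name): name is "scene" or "top" or "wrist"; returns the picture (384x512x3 uint8, red, green, blue); there is no depth.
- viewer.camera_params(name): a dict with "fx", "fy", "cx", "cy" (pixels), "T" (4x4, takes a point from camera to world coordinates); the wrist camera has in their place "tool_from_camera" (4x4, takes a point from camera to tool coordinates, whose origin is the TCP and whose axes are the flange's). Camera axes: x right, y down, z forward; pixel columns grow to the right and rows downward; lengths in m; the calibration is good to about 2 mm. A picture is of the moment at which its call begins: read the wrist's pose just before it. camera_params takes no time and is no camera call.
- job.finish_job(): hands the job in; it is judged then, once.
The state is a dict: "t": time; "q": joint angles; "dq": joint speeds; "effort": joint torques, N m; "tool_pos": TCP position; "tool_rot": TCP orientation; "contact_force": force on the tool from outside, world axes, zero at the start; "wrist_torque": the same for the moment, N m; "opening": finger opening in m; "grip_force": force on a finger pad.
Only numpy, scipy, OpenCV 4.12 (cv2) and the standard library are available. Lean on these libraries where they do the work, as an engineer would, in place of code of your own. Each camera call takes 0.05 s, during which the arm holds its last target. There are 200 camera calls.

TASK

Clear the painting stand: the yellow cover plate is hooked under the red lip, so lift and tilt its handle end up over the red ridge, draw its tongue out from under the lip, and lay the plate flat on the cork mat, handle up. Then set the painted vase upright with its six-sided wooden foot in the stand's six-sided recess (any of the six ways round), shuffling it until it falls fully home; lower both things, do not drop or tip them. Finally swing the brass catch fully across so that its tongue lies over the vase's foot, and leave everything else on the table where it is.

Things in the scene. Friction and masses are not known exactly. Their poses are not given: they have to be found in the camera images.
- stand: fixed painting stand (sizes in mm); white hex top 55 above the table, 123 across flats, flats facing its +-x. Origin on the table under the recess centre; x runs from ridge to lip (away from the robot, yaw within 0.3), z up. Red ridge 9 tall, 50 long, at x=-60..-54. Grey bracket under the catch reaches y=+110
- stand_lip (a point): middle of the lower inner edge of the red lip, 9 above the stand's top; the lip spans x=50..62, y=+-30 of the stand, its upper face is 15 above the top, and posts at y=+-22..30 carry it
- stand_pocket (a point): centre of the floor of the six-sided recess, 8 below the stand's top (47 above the table); axes as the stand's. The recess is 79 across flats (flats facing +-x, corners +-y), 8 deep, flat floor, no chamfer
- cover: loose yellow plate 96 x 96 x 6 (x=-50..46), 0.16 kg; origin on its underside, z up. It starts flat on the stand over the recess, its origin within 3 of the stand's axis, its axes within 0.02 rad of the stand's. The ridge stops it sliding out flat; tilted 0.2 rad about the tongue's end (-x end up) it clears the ridge, and drawn 20 to 25 towards -x it is free
- cover_tongue (a point): lower end of the cover's steel tongue, 60 from the cover's origin along +x; the tongue is 36 wide and 5 thick, flush with the underside; about 10 of its length lies under the lip, with 4 of space above it
- cover_handle (a point): top centre of the cover's black upright handle bar, at x=-25 of the cover, 36 above its underside: 12 thick in x, 44 long in y, 30 tall above the plate
- mat: fixed cork mat 180 x 180 x 3 on the table; origin at the centre of its underside (its top is 3 above). It and the vase swap sides between starts
- vase: loose painted vase, 170 tall, 0.2 to 0.4 kg, standing on the table; origin at the centre of its underside, z up. Brown hexagonal foot 76 across flats, 18 thick (flats facing +-x, corners +-y); round blue body up to 58 wide, 65 above the origin. Seated, its origin is at stand_pocket and the foot stands 10 proud of the stand's top
- vase_neck (a point): top centre of the vase's red neck, 170 above its underside: 26 x 26 square, sides square to the vase's x and y, straight from 120 to 170 above the underside
- catch (a joint): brass catch on a vertical pivot, 0 to 1.65 rad, grows clockwise from above; starts at 0 to 0.35, stays where left (friction 0.03 N m). Tongue 44 long, 14 wide, underside 12.5 above the stand's top: at 0 it points to the stand's +x, at 1.57 to -y, over the vase's foot (fully across from 1.3). The tail points the other way and carries the peg
- catch_pivot (a point): axis of the catch at the level of the stand's top, at stand x=0, y=+72
- catch_peg (a point): top centre of the black upright peg on the catch's tail, 38 from the pivot: 12 in diameter, free from 20 to 52.5 above the stand's top; at 0 it is on the -x side of the pivot, at 1.57 on the +y side
- pot_red: bystander: small paint jar with a red lid, diameter 48, 55 tall; origin under its centre
- pot_green: bystander: small paint jar with a green lid, diameter 48, 55 tall; origin under its centre
- tape: bystander: roll of paper tape lying flat, diameter 76, 24 tall; origin under its centre
- tumbler: bystander: white plastic tumbler, diameter 68, 85 tall; origin under its centre
- brush: bystander: paint brush lying on the table, 200 long along its x axis; origin near its middle
- palette: bystander: white six-well paint tray 120 x 190 x 22; origin under its centre
- figure: bystander: plaster figure, diameter 72, 155 tall, standing; origin under its centre

How it is judged:
On the way, in this order (a step that is already met when the one before it is completed fails the run):
1. the cover plate is unhooked and away from the stand (horizontal distance between cover and stand above 0.13 m), for 0.1 s.
2. the cover lies flat on the mat, handle up, let go (horizontal distance between cover and mat below 0.06 m and z of cover in the frame of mat below 0.008 m and angle between cover's own z axis and vertical below 0.1 rad and contact force between the fingers and cover below 0.2 N), for 0.2 s.
3. the vase's foot is fully home in the recess, vase upright and let go (z of vase in the frame of stand_pocket below 0.003 m and horizontal distance between vase and stand_pocket below 0.006 m and angle between vase's own z axis and vertical below 0.06 rad and contact force between the fingers and vase below 0.2 N), for 0.2 s.
4. the catch is swung across over the foot (value of joint catch above 1.3 rad), for 0.2 s.
At the end, for the whole second after the job is handed in: Cover flat on the mat, handle up (centres within 60 mm, tilt under 0.1 rad); vase upright, its foot home in the recess (within 3 mm of the floor, 6 mm of centre, tilt under 0.06 rad); catch at 1.3 rad or more; cover and vase at rest (horizontal distance between cover and mat below 0.06 m and z of cover in the frame of mat below 0.008 m and angle between cover's own z axis and vertical below 0.1 rad and z of vase in the frame of stand_pocket below 0.003 m and horizontal distance between vase and stand_pocket below 0.006 m and angle between vase's own z axis and vertical below 0.06 rad and value of joint catch above 1.3 rad and linear speed of each of vase, cover below 0.02 m/s); the robot touches nothing.
It fails at once if the vase is dropped (falls faster than 0.6 m/s with no hand on it) (contact force between the fingers and vase below 0.2 N and linear speed of vase above 0.6 m/s).
It fails at once if the cover is dropped (falls faster than 0.6 m/s with no hand on it) (contact force between the fingers and cover below 0.2 N and linear speed of cover above 0.6 m/s).
It fails at once if the vase is tipped by more than 0.6 rad (angle between vase's own z axis and vertical above 0.6 rad).
It fails at once if a bystander is moved by more than 30 mm (distance of any of pot_red, pot_green, tape, tumbler, brush, palette, figure from where it was at the start of the episode above 0.03 m).
It also fails if it takes over 64 s, if anything falls off the work surface, if the arm or the gripper's body presses on something with over 40 N, if the wrist force passes 120 N, or if a joint passes its speed limit or range.

## Working session

There is one attempt and no reset: what is moved stays moved. The work goes in short steps, Python scripts to look and compute and a shell command to move; the robot and the scene stay as the last step left them, time stands still between calls to the robot, and variables do not carry over. Pictures are saved under pics/ and viewed, at most 10 in all, crops included, and the job is handed in when it is done.

```bash
ls; mkdir -p pics
python3 - <<'E'
from station import ctrl, viewer, job, get_obs
import cv2,numpy as np
np.set_printoptions(precision=4,suppress=True)
ims=[]
for n in("scene","top"):
    im=viewer.get_image(n)[:,:,::-1]; cv2.imwrite(f"pics/{n}0.png",im)
    p=viewer.camera_params(n); print(n,p)
o=get_obs();print(o)
im=viewer.get_image("wrist")[:,:,::-1]; cv2.imwrite("pics/wrist0.png",im)
print(viewer.camera_params("wrist"))
E
```

```text
jog.py
pics
station.py
scene {'fx': 381.9386345983263, 'fy': 381.9386345983263, 'cx': 258.72908893614033, 'cy': 197.72751347727421, 'T': array([[ 0.2854,  0.546 , -0.7877,  1.3582],
       [ 0.9583, -0.1488,  0.2441, -0.3658],
       [ 0.0161, -0.8245, -0.5657,  0.7093],
       [ 0.    ,  0.    ,  0.    ,  1.    ]])}
top {'fx': 407.08404907354935, 'fy': 407.08404907354935, 'cx': 251.80968025834855, 'cy': 192.3961226523067, 'T': array([[-0.0244, -0.9869,  0.1598,  0.3819],
       [-0.9996,  0.0224, -0.0141, -0.0937],
       [ 0.0103, -0.16  , -0.9871,  1.3929],
       [ 0.    ,  0.    ,  0.    ,  1.    ]])}
{'t': 0.1, 'q': array([-1.44  ,  0.0533,  1.6142, -0.    ,  1.476 , -0.119 ]), 'dq': array([-0.0017, -0.0023, -0.0038, -0.0011,  0.0017,  0.0013]), 'effort': array([  0.0006, -39.4901, -37.1364,  -0.0001,   0.0039,   0.    ]), 'tool_pos': array([ 0.1544, -0.605 ,  0.2302]), 'tool_rot': array([-3.1152, -0.3912,  0.0001]), 'contact_force': array([-0.0215, -0.4522,  0.2758]), 'wrist_torque': array([ 0.032 ,  0.0493, -0.0305]), 'grip_force': 0.0, 'opening': 0.08525809760263911}
{'fx': 290.2216834443158, 'fy': 290.2216834443158, 'cx': 260.09271791674945, 'cy': 192.7352040190699, 'tool_from_camera': array([[-0.0002, -0.9462, -0.3237,  0.083 ],
       [ 1.    ,  0.0002, -0.0012,  0.001 ],
       [ 0.0012, -0.3237,  0.9462, -0.142 ],
       [ 0.    ,  0.    ,  0.    ,  1.    ]])}
```

View pics/top0.png

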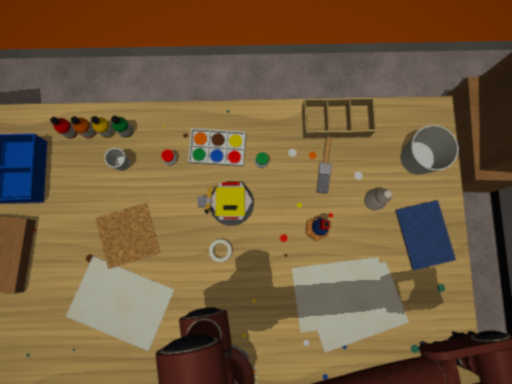

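View pics/scene0.png

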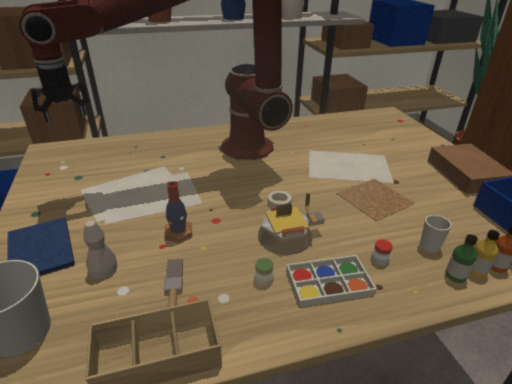

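Top view: stand with yellow cover about (231,203), catch on its left, about (208,200); mat (128,235), vase (319,227), tape (220,250), palette (218,147), jars (168,157) and (262,160), tumbler (117,158), brush (325,170), figure (378,198). The scene view agrees, with the stand at (285,230), vase at (177,220) and mat at (375,198).

```bash
cat > h.py <<'E'
from station import ctrl, viewer, job, get_obs
import cv2,numpy as np
from scipy.spatial.transform import Rotation as R
np.set_printoptions(precision=4,suppress=True)
def wristT(o):
    T=np.eye(4);T[:3,:3]=R.from_rotvec(o['tool_rot']).as_matrix();T[:3,3]=o['tool_pos'];return T
def snap(name,save=None):
    o=get_obs();im=viewer.get_image(name)[:,:,::-1].copy();p=viewer.camera_params(name)
    T=p['T'] if 'T' in p else wristT(o)@p['tool_from_camera']
    if save: cv2.imwrite(f'pics/{save}.png',im); np.savez(f'pics/{save}.npz',T=T,K=[p['fx'],p['fy'],p['cx'],p['cy']])
    return im,(np.array([p['fx'],p['fy'],p['cx'],p['cy']]),T)
def load(save):
    d=np.load(f'pics/{save}.npz');return cv2.imread(f'pics/{save}.png'),(d['K'],d['T'])
def ray(c,uv):
    K,T=c;d=T[:3,:3]@np.array([(uv[0]-K[2])/K[0],(uv[1]-K[3])/K[1],1]);return T[:3,3],d/np.linalg.norm(d)
def onz(c,uv,z):
    p,d=ray(c,uv);return p+d*(z-p[2])/d[2]
def tri(rays):
    A=np.zeros((3,3));b=np.zeros(3)
    for p,d in rays:
        M=np.eye(3)-np.outer(d,d);A+=M;b+=M@p
    x=np.linalg.solve(A,b);return x,[np.linalg.norm((np.eye(3)-np.outer(d,d))@(x-p)) for p,d in rays]
def proj(c,P):
    K,T=c;q=np.linalg.inv(T)@np.append(P,1);return np.array([K[0]*q[0]/q[2]+K[2],K[1]*q[1]/q[2]+K[3]])
def mask(im,lo,hi):
    return cv2.inRange(cv2.cvtColor(im,cv2.COLOR_BGR2HSV),np.array(lo),np.array(hi))
def blobs(m,amin=20):
    cs,_=cv2.findContours(m,cv2.RETR_EXTERNAL,cv2.CHAIN_APPROX_NONE)
    return sorted([c for c in cs if cv2.contourArea(c)>amin],key=cv2.contourArea,reverse=True)
def move(P,Rm=None):
    "shift in the tool's axes from the present pose to P, and rotvec to Rm"
    o=get_obs();T=wristT(o);print('t',o['t'],'shift',T[:3,:3].T@(np.array(P)-T[:3,3]),'rot',None if Rm is None else R.from_matrix(T[:3,:3].T@Rm).as_rotvec())
E
python3 - <<'E'
from h import *
im=cv2.imread('pics/top0.png');p=viewer.camera_params('top');c=(np.array([p['fx'],p['fy'],p['cx'],p['cy']]),p['T'])
for n,uv,z in [('stand',(231,203),.06),('mat',(128,235),.003),('vasefoot',(317,231),.018),('tape',(220,250),.024),('palette',(218,147),.022),('red',(168,157),.055),('green',(262,160),.055),('tumbler',(117,158),.05),('brush',(325,170),.01),('figure',(375,200),.05)]:
    print(n,onz(c,uv,z))
print(R.from_rotvec(get_obs()['tool_rot']).as_matrix())
move([.45,-.03,.36],np.diag([1,-1,-1.]))
E
```

```text
stand [ 0.5637 -0.0432  0.06  ]
mat [0.4701 0.3097 0.003 ]
vasefoot [ 0.4675 -0.3301  0.018 ]
tape [ 0.4117 -0.0027  0.024 ]
palette [0.7661 0.0002 0.022 ]
red [0.7257 0.1666 0.055 ]
green [ 0.7084 -0.1499  0.055 ]
tumbler [0.7272 0.3393 0.05  ]
brush [ 0.6789 -0.37    0.01  ]
figure [ 0.5642 -0.524   0.05  ]
[[ 0.969   0.2472 -0.0002]
 [ 0.2472 -0.969   0.0016]
 [ 0.0002 -0.0016 -1.    ]]
t 0.15 shift [ 0.4286 -0.4844 -0.1288] rot [-0.0017 -0.      0.2498]
```

```bash
python3 jog.py '.085 0 0 -.04 0 0 0;.085 .36 -.19 -.1 0 0 .25;.085 .36 -.19 -.1 0 0 .25;.085 .36 -.19 -.1 0 0 .25;.085 .36 -.19 -.1 0 0 .25;.085 .36 -.19 -.1 0 0 .25;.085 .36 -.19 -.1 0 0 .25;.085 .36 -.19 -.1 0 0 .25;.085 .36 -.19 -.1 0 0 .25;.085 .36 -.19 -.1 0 0 .25;.085 .36 -.19 -.1 0 0 .25;.085 .36 -.19 -.1 0 0 .25;.085 .36 -.19 -.1 0 0 .25;.085 .36 -.19 -.1 0 0 .25'
python3 - <<'E'
from h import *
snap('wrist','v1'); o=get_obs(); print(o['t'],o['tool_pos'],o['tool_rot'],o['dq'])
move([.594,-.043,.25],np.diag([1,-1,-1.]))
E
```

```text
t: 1.32
tool_pos: [0.4561, -0.3325, 0.3308]
tool_rot: [-3.141, -0.0, 0.002]
contact_force: [0.3, 0.8, -0.4]
opening: 0.0849
grip_force: 0.0
1.3667 [ 0.4556 -0.333   0.3306] [-3.1412  0.0019  0.0017] [-0.0177 -0.0007  0.0027  0.0013 -0.0013  0.0011]
t 1.3667 shift [ 0.1381 -0.2901  0.0806] rot [-0.0004  0.0011 -0.0012]
```

```bash
python3 jog.py '.085 .04 -.1 0 0 0 0;.085 .04 -.1 0 0 0 0;.085 .04 -.1 0 0 0 0;.085 .04 -.1 0 0 0 0;.085 .04 -.1 0 0 0 0'
python3 - <<'E'
from h import *
snap('wrist','v2'); o=get_obs(); print(o['t'])
E
python3 jog.py '.085 .1 -.15 .08 0 0 0;.085 .1 -.15 .08 0 0 0;.085 .1 -.15 .08 0 0 0;.085 .1 -.15 .08 0 0 0;.085 .1 -.15 .08 0 0 0;.085 .1 -.15 .08 0 0 0;.085 .1 -.15 .08 0 0 0'
python3 - <<'E'
from h import *
snap('wrist','s1'); o=get_obs(); print(o['t'])
E
python3 jog.py '.085 -.02 -.1 0 0 0 0;.085 -.02 -.1 0 0 0 0;.085 -.02 -.1 0 0 0 0;.085 -.02 -.1 0 0 0 0;.085 -.02 -.1 0 0 0 0'
python3 - <<'E'
from h import *
snap('wrist','s2'); o=get_obs(); print(o['t'],o['tool_pos'])
ims=[cv2.imread(f'pics/{n}.png') for n in ('v1','v2','s1','s2')]
g=np.vstack([np.hstack(ims[:2]),np.hstack(ims[2:])]);cv2.imwrite('pics/g1.png',cv2.resize(g,(800,600),interpolation=cv2.INTER_AREA))
E
```

```text
t: 1.78
tool_pos: [0.4959, -0.2328, 0.3309]
tool_rot: [3.141, -0.0, -0.001]
contact_force: [-0.2, -0.5, -0.3]
opening: 0.0849
grip_force: 0.0
1.8333
t: 2.42
tool_pos: [0.5959, -0.0833, 0.2495]
tool_rot: [-3.141, 0.001, 0.005]
contact_force: [0.4, 0.4, 0.3]
opening: 0.0852
grip_force: 0.0
2.4667
t: 2.88
tool_pos: [0.5766, 0.016, 0.2527]
tool_rot: [3.14, -0.002, 0.004]
contact_force: [-0.3, -0.8, -0.5]
opening: 0.0848
grip_force: 0.0
2.9333 [0.5768 0.0155 0.2524]
```

View pics/g1.png

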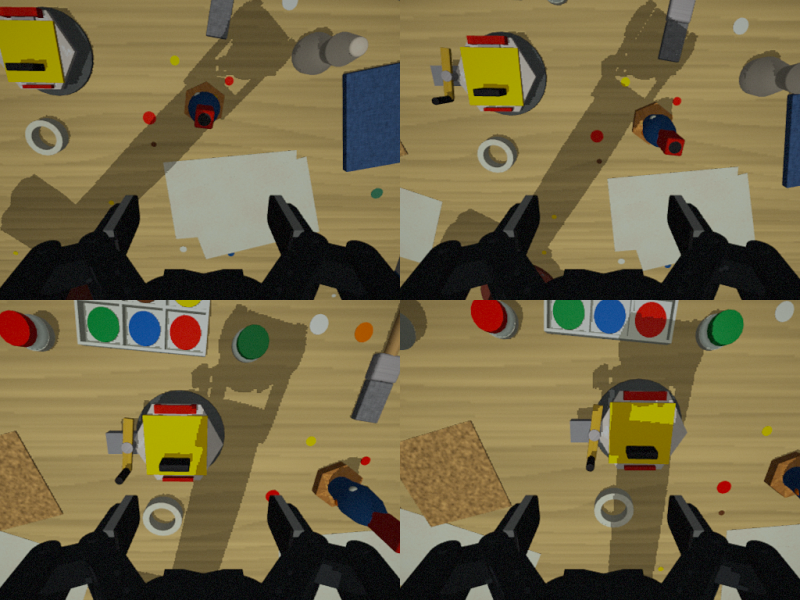

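Grid of v1, v2, s1, s2 (each at 0.78 scale): the cover's handle is near the robot-side edge, s1 about (175,464) in the grid. The lip shows as a red strip on the far side and the ridge on the near side, with the catch on the left and its black peg at (123,477). The vase neck is at (204,118) in v1 and (673,145) in v2. The mat is at the left of s1 and s2.

Run:
```python
from h import *
for n in('s1','s2'):
    im,c=load(n)
    y=mask(im,(22,120,50),(35,255,255)); b=blobs(y,500)[0]
    h=cv2.convexHull(b); eps=cv2.approxPolyDP(h,6,True)[:,0]; r=cv2.minAreaRect(b); print(n,'yel',cv2.contourArea(b),'approx',eps.tolist(),'rect',r)
    bx=cv2.boxPoints(r); print([onz(c,p,.061)[:2] for p in bx])
    red=mask(im,(0,120,40),(8,255,255))|mask(im,(172,120,40),(180,255,255))
    x,yy,w,hh=cv2.boundingRect(b)
    for q in blobs(red,60):
        print(' red',cv2.contourArea(q),cv2.minAreaRect(q))
    blk=cv2.inRange(im,(0,0,0),(45,45,45)); roi=np.zeros_like(blk); cv2.rectangle(roi,(x-60,yy-20),(x+w+30,yy+hh+20),255,-1)
    for q in blobs(blk&roi,60): print(' blk',cv2.contourArea(q),cv2.minAreaRect(q))
    br=mask(im,(12,100,40),(24,255,255))
    cv2.imwrite(f'pics/{n}c.png',cv2.resize(im[yy-60:yy+hh+60,x-90:x+w+60],None,fx=2.2,fy=2.2,interpolation=cv2.INTER_CUBIC)); print('crop',x-90,yy-60)
a,b=cv2.imread('pics/s1c.png'),cv2.imread('pics/s2c.png');h=min(a.shape[0],b.shape[0]);print(a.shape,b.shape)
g=np.hstack([a[:h],b[:h]]);print(g.shape);cv2.imwrite('pics/g2.png',g)
```

```text
s1 yel 5977.5 approx [[265, 148], [263, 230], [187, 223], [182, 147]] rect ((223.5, 188.0), (83.0, 84.0), 0.0)
[array([0.5156, 0.0145]), array([0.6218, 0.0051]), array([ 0.6217, -0.0896]), array([ 0.5156, -0.0901])]
 red 1690.5 ((23.5, 36.0), (46.0, 47.0), 90.0)
 red 1327.5 ((237.0, 41.0), (44.0, 38.0), 90.0)
 red 1239.0 ((498.1981201171875, 293.4521179199219), (58.89732360839844, 31.370454788208008), 42.709388732910156)
 red 574.5 ((224.0, 139.0), (12.0, 54.0), 90.0)
 red 204.0 ((227.47836303710938, 228.60638427734375), (38.97515106201172, 6.602932929992676), 2.0454084873199463)
 red 108.0 ((347.3615417480469, 248.5076904296875), (10.418915748596191, 17.4888973236084), 60.2551155090332)
 red 90.0 ((467.5, 205.5), (11.0, 11.0), 90.0)
 blk 564.5 ((223.00375366210938, 210.41319274902344), (38.007572174072266, 16.723331451416016), 2.4895529747009277)
 blk 185.0 ((156.71780395507812, 225.17822265625), (9.639286041259766, 23.42979621887207), 39.289405822753906)
crop 92 86
s2 yel 6174.5 approx [[268, 131], [352, 132], [344, 210], [266, 208]] rect ((309.0207824707031, 170.23028564453125), (84.13143920898438, 79.78167724609375), 1.5481575727462769)
[array([0.5248, 0.008 ]), array([0.6219, 0.006 ]), array([ 0.6192, -0.0893]), array([ 0.5216, -0.0965])]
 red 1540.0 ((113.5, 21.0), (42.0, 45.0), 90.0)
 red 1367.5 ((320.5, 25.0), (44.0, 39.0), 90.0)
 red 582.5 ((313.5, 122.0), (12.0, 55.0), 90.0)
 red 216.0 ((307.0, 214.0), (6.0, 40.0), 90.0)
 red 200.5 ((414.5, 239.5), (15.0, 17.0), 90.0)
 blk 563.5 ((309.0, 195.0), (16.0, 40.0), 90.0)
 blk 162.5 ((260.5786437988281, 134.39846801757812), (11.32828140258789, 35.48102951049805), 4.085616588592529)
 blk 138.0 ((243.5, 209.0), (18.0, 9.0), 90.0)
crop 176 70
(451, 515, 3) (444, 521, 3)
(444, 1036, 3)
```

Run:
```python
from h import *
a,_=load('s1');b,_=load('s2')
g=np.vstack([cv2.resize(a[120:255,120:320],None,fx=3,fy=2.2,interpolation=cv2.INTER_CUBIC)[:,:],cv2.resize(b[105:240,200:400],None,fx=3,fy=2.2,interpolation=cv2.INTER_CUBIC)])
print(g.shape);cv2.imwrite('pics/g3.png',g)
```

```text
(594, 600, 3)
```

View pics/g3.png

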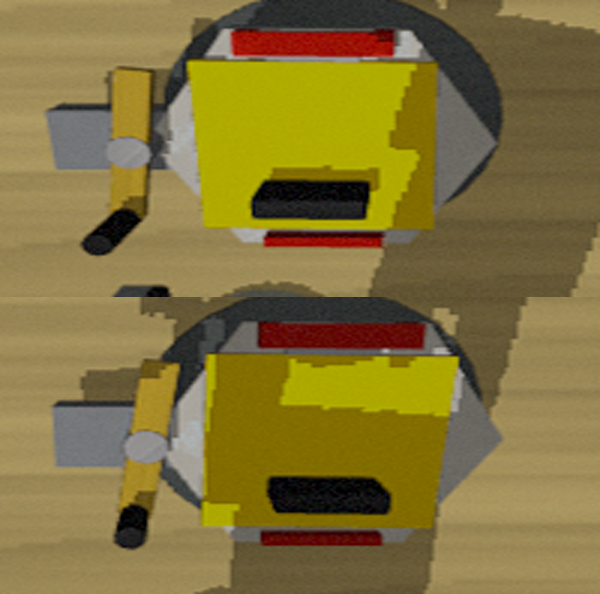

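s1 and s2 crops: the plate corners are clean, and the lip (red, top) and ridge (red, bottom) are visible. The peg top is at about (152,231) in s1 and (243,212) in s2; the pivot disc is at (162.5,189) and (248.5,174). The catch is near 0.1 rad.

Run:
```python
from h import *
a,ca=load('s1');b,cb=load('s2')
pts={'TL':((182.7,147.3),(268.3,130.5)),'TR':((265.5,148.6),(353,132)),'BR':((263.7,224),(345,209.5)),'BL':((187.8,223.3),(267.5,208.5)),
'lipFL':((197.3,133.8),(286,116.6)),'lipFR':((251.3,133.8),(341,116.6)),'ridgeL':((208.2,231.5),(286.8,217.4)),'ridgeR':((247.5,231.5),(327,217.4)),
'pivot':((162.8,189.2),(248.6,174)),'peg':((152.3,230.8),(243.3,212.5)),'hcent':((223,212),(309.5,196))}
P={}
for k,(u,v) in pts.items():
    x,e=tri([ray(ca,u),ray(cb,v)]);P[k]=x;print(k,x,'res',np.array(e))
hz={'TL':.061,'TR':.061,'BR':.061,'BL':.061,'lipFL':.07,'lipFR':.07,'ridgeL':.064,'ridgeR':.064,'pivot':.072,'peg':.1075}
for k,z in hz.items(): print(k,onz(ca,pts[k][0],z)[:2],onz(cb,pts[k][1],z)[:2])
```

```text
TL [0.6198 0.0056 0.0569] res [0.0002 0.0002]
TR [ 0.6188 -0.0902  0.0615] res [0.0001 0.0001]
BR [ 0.5262 -0.0884  0.0661] res [0.0002 0.0002]
BL [0.5259 0.006  0.0627] res [0.0002 0.0002]
lipFL [ 0.6358 -0.0137  0.0629] res [0. 0.]
lipFR [ 0.6359 -0.0742  0.0647] res [0.0001 0.0001]
ridgeL [ 0.5132 -0.0183  0.0604] res [0.0001 0.0001]
ridgeR [ 0.5141 -0.0681  0.0625] res [0.0002 0.0002]
pivot [0.5734 0.0284 0.0733] res [0.0005 0.0005]
peg [0.5386 0.033  0.1074] res [0.0008 0.0008]
hcent [ 0.5493 -0.0412  0.0826] res [0. 0.]
TL [0.6203 0.0044] [0.6205 0.0057]
TR [ 0.6188 -0.0902] [ 0.6187 -0.0904]
BR [ 0.524  -0.0884] [ 0.5239 -0.0901]
BL [0.5249 0.0065] [0.5254 0.006 ]
lipFL [ 0.6367 -0.0153] [ 0.6363 -0.0131]
lipFR [ 0.6367 -0.0744] [ 0.6363 -0.0728]
ridgeL [ 0.5151 -0.019 ] [ 0.5147 -0.0179]
ridgeR [ 0.5151 -0.0682] [ 0.5146 -0.0678]
pivot [0.5735 0.0289] [0.5725 0.0283]
peg [0.5378 0.0329] [0.5395 0.0331]
```

Run:
```python
from h import *
print(get_obs()['q'])
move([.549,-.042,.14],R.from_euler('z',-np.pi/2).as_matrix()@np.diag([1,-1,-1.]))
```

```text
[-0.1016 -0.0741  1.7036 -0.001   1.5101  1.4714]
t 2.9333 shift [-0.0278  0.0575  0.1124] rot [-0.0006 -0.0024  1.5687]
```

```bash
python3 jog.py '.045 -.028 .058 .1 0 0 -1.57;.045 -.028 .058 .1 0 0 -1.57;.045 -.028 .058 .1 0 0 -1.57;.045 -.028 .058 .1 0 0 -1.57;.045 -.028 .058 .1 0 0 -1.57;.045 -.028 .058 .1 0 0 -1.57;.045 -.028 .058 .1 0 0 -1.57;.045 -.028 .058 .1 0 0 -1.57;.045 -.028 .058 .1 0 0 -1.57;.045 -.028 .058 .1 0 0 -1.57;.045 -.028 .058 .1 0 0 -1.57;.045 -.028 .058 .1 0 0 -1.57;.045 -.028 .058 .1 0 0 -1.57;.045 -.028 .058 .1 0 0 -1.57' 60
python3 - <<'E'
from h import *
snap('wrist','c1')
move([.549,-.042,.066],R.from_euler('z',np.pi/2).as_matrix()@np.diag([1,-1,-1.]))
E
```

```text
t: 4.1
tool_pos: [0.5487, -0.0428, 0.1517]
tool_rot: [2.224, 2.217, -0.0]
contact_force: [0.4, 0.1, 0.6]
opening: 0.0449
grip_force: 0.0
t 4.15 shift [0.0006 0.0003 0.0856] rot [ 0.0005  0.0006 -0.0054]
```

View pics/c1.png

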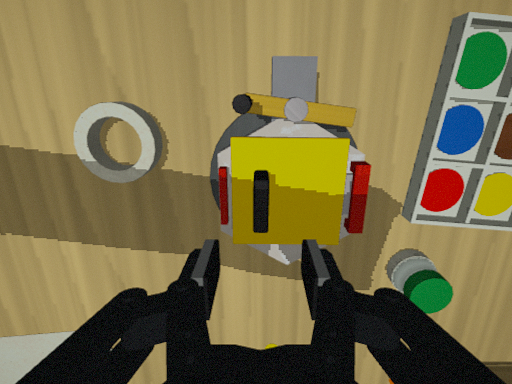

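The handle is at (261,202), centred between the fingers (camera column 260). I'll descend and grip.

```bash
python3 jog.py '.045 0 0 .04 0 0 0;.045 0 0 .07 0 0 0;.045 0 0 .085 0 0 0;.045 0 0 .085 0 0 0;.045 0 0 .085 0 0 0;.0 0 0 .085 0 0 0;.0 0 0 .085 0 0 0;.0 0 0 .085 0 0 0;.0 0 0 .085 0 0 0;.0 0 0 .085 0 0 0;.0 0 0 .085 0 0 0' 60
python3 - <<'E'
from h import *
o=get_obs();T=wristT(o)
piv=np.array([.634,-.042,.055]); Rr=R.from_euler('y',.22)
for f in(.5,1):
    Rr=R.from_euler('y',.22*f).as_matrix(); move(piv+Rr@(T[:3,3]-piv),Rr@T[:3,:3])
print(o['grip_force'],o['opening'])
E
```

```text
t: 5.07
tool_pos: [0.5493, -0.0409, 0.0676]
tool_rot: [2.221, 2.219, 0.001]
contact_force: [-0.6, -0.8, 5.9]
opening: 0.011
grip_force: 61.2
t 5.0667 shift [-0.      0.0019 -0.0092] rot [ 0.11   -0.0001 -0.0001]
t 5.0667 shift [-0.      0.0048 -0.0182] rot [ 0.22   -0.0002 -0.0002]
61.24964475631714 0.010974118919963378
```

```bash
python3 jog.py '0 0 .001 -.0047 .055 0 0;0 0 .002 -.0095 .11 0 0;0 0 .0035 -.014 .165 0 0;0 0 .005 -.0187 .22 0 0;0 0 .005 -.0187 .22 0 0;0 0 .005 -.0187 .22 0 0'
python3 - <<'E'
from h import *
snap('scene','t1');o=get_obs();print(o['contact_force'],o['wrist_torque'])
im,c=snap('wrist','t1w')
g=np.hstack([cv2.resize(cv2.imread('pics/t1.png')[170:270,215:345],(520,400)),im[:400,150:420]]) if 0 else None
a=cv2.resize(cv2.imread('pics/t1.png')[170:266,215:343],(512,384),interpolation=cv2.INTER_CUBIC)
cv2.imwrite('pics/g4.png',np.hstack([a,im[:,120:400]]))
E
```

```text
t: 5.57
tool_pos: [0.5547, -0.0405, 0.085]
tool_rot: [-2.108, -2.106, 0.229]
contact_force: [2.1, -0.1, 1.8]
opening: 0.0107
grip_force: 60.9
[ 2.9666 -0.2259  2.4727] [-0.0303 -0.7142 -0.0058]
```

View pics/g4.png

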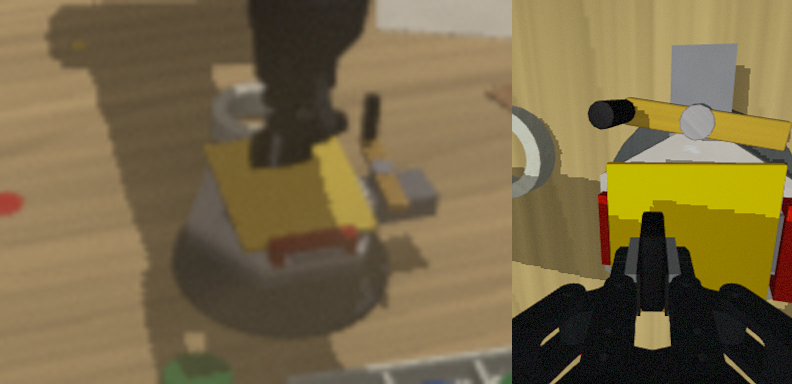

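The cover is tilted and its tongue is still under the lip. I'll draw it out towards -x, then lift.

```bash
python3 jog.py '0 0 -.007 .001 0 0 0;0 0 -.014 .0022 0 0 0;0 0 -.021 .0035 0 0 0;0 0 -.028 .0047 0 0 0;0 0 -.032 .005 0 0 0;0 0 -.032 .005 0 0 0'; python3 jog.py '0 0 -.005 -.02 0 0 0;0 0 -.012 -.05 0 0 0;0 0 -.02 -.08 0 0 0;0 0 -.03 -.12 -.11 0 0;0 0 -.03 -.12 -.22 0 0;0 0 -.03 -.12 -.22 0 0';  python3 - <<'E'
from h import *
im,c=snap('scene','t2');im2,_=snap('top','t2t')
a=cv2.resize(im[130:274,203:395],(512,384),interpolation=cv2.INTER_CUBIC)
b=cv2.resize(im2[150:294,60:252],(512,384),interpolation=cv2.INTER_CUBIC)
cv2.imwrite('pics/g5.png',np.hstack([a[:,:400],b[:,:400]]))
m=mask(im2,(8,60,40),(18,255,255)); 
for q in blobs(m,800)[:4]: print(cv2.contourArea(q),cv2.minAreaRect(q))
move([.445,.31,.15],R.from_euler('z',np.pi/2).as_matrix()@np.diag([1,-1,-1.]))
E
```

```text
t: 6.17
tool_pos: [0.5192, -0.0402, 0.0864]
tool_rot: [-2.105, -2.102, 0.234]
contact_force: [0.2, -0.3, -1.2]
opening: 0.0109
grip_force: 60.2
t: 6.67
tool_pos: [0.5176, -0.0405, 0.214]
tool_rot: [2.219, 2.216, 0.007]
contact_force: [-1.0, 0.4, -1.9]
opening: 0.0111
grip_force: 60.1
23159.5 ((255.50003051757812, 24.999996185302734), (49.99999237060547, 510.99993896484375), 90.0)
6479.0 ((485.9071960449219, 134.8917999267578), (148.03042602539062, 119.78620910644531), 63.0887565612793)
2756.5 ((126.97602844238281, 235.54415893554688), (53.089012145996094, 55.46825408935547), 73.49564361572266)
2198.0 ((18.0, 254.5), (77.0, 36.0), 90.0)
t 6.7667 shift [ 0.3503 -0.0721  0.0605] rot [-0.0026 -0.0002 -0.0014]
```

View pics/g5.png

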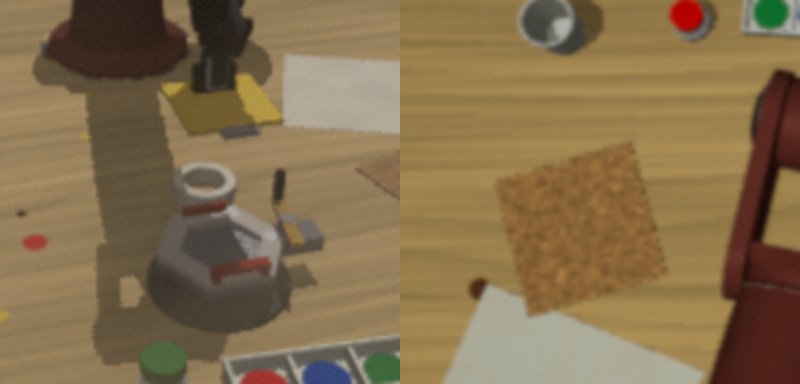

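Cover is level in the hand and clear of the stand. The mat is at top pixel (127,235.5), which is about (0.469,0.312). I'll carry it over.

```bash
python3 jog.py '0 .03 0 0 0 0 0;0 .35 -.072 0 0 0 0;0 .35 -.072 0 0 0 0;0 .35 -.072 0 0 0 0;0 .35 -.072 0 0 0 0;0 .35 -.072 0 0 0 0;0 .35 -.072 0 0 0 0;0 .35 -.072 0 0 0 0;0 .35 -.072 0 0 0 0;0 .35 -.072 0 0 0 0;0 .35 -.072 0 0 0 0;0 .352 -.072 0 0 0 0;0 .352 -.072 .1 0 0 0;0 .352 -.072 .1 0 0 0;0 .352 -.072 .1 0 0 0;0 .352 -.072 .15 0 0 0;0 .352 -.072 .17 0 0 0;0 .352 -.072 .17 0 0 0'
python3 - <<'E'
from h import *
im,c=snap('wrist','m1')
cork=mask(im,(8,60,40),(19,255,255));cv2.imwrite('pics/m1v.png',im)
move([.445,.312,.017],R.from_euler('z',np.pi/2).as_matrix()@np.diag([1,-1,-1.]))
E
```

```text
t: 8.27
tool_pos: [0.4414, 0.3073, 0.0327]
tool_rot: [-2.222, -2.214, 0.024]
contact_force: [-2.4, -0.8, -2.9]
opening: 0.0107
grip_force: 60.1
t 8.3167 shift [0.0035 0.0017 0.0193] rot [-0.0092  0.005  -0.0032]
```

View pics/m1v.png

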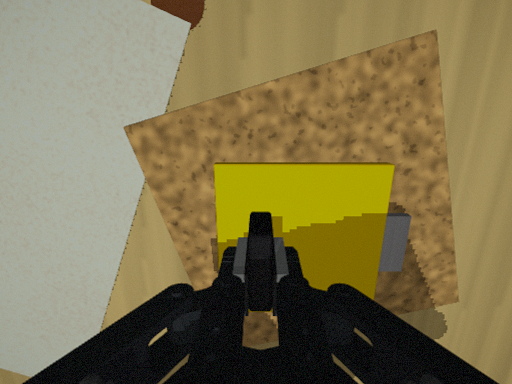

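Plate hovers well within the mat (visible corners at (125,128), (436,31) and (458,300)). I'll lower it gently.

```bash
python3 jog.py '0 .003 .001 .006 0 0 0;0 .003 .001 .011 0 0 0;0 .003 .001 .014 0 0 0;0 .003 .001 .016 0 0 0;0 .003 .001 .016 0 0 0'
python3 - <<'E'
from h import *
_,c=load('m1'); p=onz(c,(125,128),.003);q=onz(c,(458,300),.003);print((p+q)/2,np.linalg.norm(p-q),onz(c,(436,31),.003))
E
```

```text
t: 8.73
tool_pos: [0.4478, 0.3148, 0.0254]
tool_rot: [2.222, 2.22, 0.002]
contact_force: [0.3, 0.8, -1.2]
opening: 0.0108
grip_force: 60.3
[0.4715 0.3107 0.003 ] 0.2496074462341485 [0.5324 0.4199 0.003 ]
```

```bash
python3 jog.py '0 0 0 .005 0 0 0;0 0 0 .007 0 0 0;0 0 0 .008 0 0 0;0 0 0 .008 0 0 0'; python3 jog.py '0 0 0 .002 0 0 0;0 0 0 .002 0 0 0'
```

```text
t: 9.07
tool_pos: [0.447, 0.3145, 0.0164]
tool_rot: [-2.222, -2.22, 0.001]
contact_force: [-0.5, -0.3, -1.7]
opening: 0.0108
grip_force: 60.3
t: 9.23
tool_pos: [0.4477, 0.3148, 0.0156]
tool_rot: [2.222, 2.22, 0.0]
contact_force: [-2.0, -0.9, 3.4]
opening: 0.011
grip_force: 60.9
```

```bash
python3 jog.py '.02 0 0 0 0 0 0;.035 0 0 0 0 0 0;.04 0 0 0 0 0 0;.04 0 0 0 0 0 0;.04 0 0 0 0 0 0;.04 0 0 -.02 0 0 0;.04 0 0 -.06 0 0 0;.04 0 0 -.1 0 0 0;.06 0 0 -.15 0 0 0;.085 0 0 -.18 0 0 0;.085 0 0 -.18 0 0 0;.085 0 0 -.18 0 0 0'
python3 - <<'E'
from h import *
im,c=snap('wrist','m2')
y=mask(im,(22,120,50),(35,255,255));b=blobs(y,300)[0];r=cv2.minAreaRect(b);print('cover',r,onz(c,r[0],.009))
for n in('v1','v2'):
    im,c=load(n)
    red=mask(im,(0,120,30),(8,255,255))|mask(im,(172,120,30),(180,255,255))
    for q in blobs(red,100)[:4]: print(n,'red',cv2.contourArea(q),cv2.minAreaRect(q),cv2.boundingRect(q))
a,_=load('v1');b,_=load('v2')
a=a[90:190,215:315];b=b[110:210,280:380]
cv2.imwrite('pics/g6.png',np.hstack([cv2.resize(x,(400,400),interpolation=cv2.INTER_CUBIC) for x in(a,b)]))
E
```

```text
t: 10.23
tool_pos: [0.4492, 0.3156, 0.1988]
tool_rot: [2.221, 2.219, 0.011]
contact_force: [-0.2, -0.7, -0.8]
opening: 0.0845
grip_force: 0.0
cover ((278.0, 167.0), (84.0, 80.0), 0.0) [0.4712 0.3173 0.009 ]
v1 red 636.0 ((261.54510498046875, 149.0041046142578), (24.263578414916992, 29.424114227294922), 5.19442892074585) (249, 134, 26, 31)
v1 red 597.5 ((27.0, 15.5), (13.0, 54.0), 90.0) (0, 9, 55, 14)
v1 red 192.0 ((191.0, 150.5), (15.0, 16.0), 90.0) (183, 143, 17, 16)
v1 red 156.0 ((102.0, 373.5), (19.0, 24.0), 90.0) (90, 364, 25, 20)
v2 red 829.5 ((345.8899841308594, 182.26998901367188), (34.082550048828125, 30.829858779907227), 8.130102157592773) (329, 166, 35, 34)
v2 red 517.5 ((110.99998474121094, 50.499996185302734), (51.99999237060547, 10.999998092651367), -0.0) (85, 45, 53, 12)
v2 red 176.0 ((251.5, 174.0), (14.0, 15.0), 90.0) (244, 167, 16, 15)
v2 red 162.5 ((109.48001098632812, 374.3599853515625), (21.96612548828125, 10.983062744140625), 70.55996704101562) (103, 364, 16, 20)
```

View pics/g6.png

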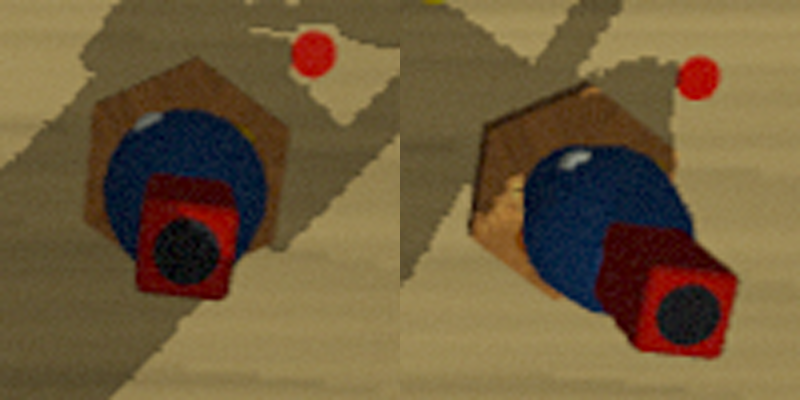

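Cover lies flat at (0.471,0.317). Crops of v1 and v2: hole in the neck top at (261.5,152.8) in v1 and (352,188.8) in v2. The foot hexagon has a corner at the top, v1 (263.8,104.3).

Run:
```python
from h import *
_,a=load('v1');_,b=load('v2')
A=lambda u,v:(215+u/4,90+v/4); B=lambda u,v:(280+(u-400)/4,110+v/4)
n,e=tri([ray(a,A(186,251)),ray(b,B(688,315))]);print('neck',n,e)
for k,u,v in[('top',(195,57),(585,83)),('lt',(95,102),(487,125))]:
    print(k,tri([ray(a,A(*u)),ray(b,B(*v))]))
def ang(c,p,q,z):
    d=onz(c,q,z)-onz(c,p,z);return np.degrees(np.arctan2(d[1],d[0])),np.linalg.norm(d)
for nm,c,F,pts in[('v1',a,A,[(142,203),(236,209),(228,298),(136,292)]),('v2',b,B,[(648,266),(736,278),(718,357),(636,350)])]:
    print(nm,[ang(c,F(*pts[i]),F(*pts[(i+1)%4]),.17) for i in range(4)], np.mean([onz(c,F(*p),.17) for p in pts],0))
h=[(83,215),(95,102),(195,57),(290,128),(283,243)]
print('foot v1',[ang(a,A(*h[i]),A(*h[i+1]),.018) for i in range(4)])
P=[onz(a,A(*p),.018) for p in h]; print('centre from opp corners',(P[0]+P[3])/2,(P[1]+P[4])/2)
h=[(487,125),(585,83),(673,155)];print('foot v2',[ang(b,B(*h[i]),B(*h[i+1]),.018) for i in range(2)])
print(get_obs()['q'])
```

```text
neck [ 0.4798 -0.3347  0.1697] [np.float64(8.243165631314323e-05), np.float64(8.24316563132092e-05)]
top (array([ 0.5229, -0.3386,  0.0053]), [np.float64(0.0002047650433831059), np.float64(0.00020476504338322663)])
lt (array([ 0.5065, -0.2999,  0.0083]), [np.float64(4.5896272831197415e-05), np.float64(4.589627283129256e-05)])
v1 [(np.float64(-93.6354777320027), np.float64(0.02448720677436738)), (np.float64(175.73064803270213), np.float64(0.023755895363413854)), (np.float64(86.19712320661705), np.float64(0.024578623686018666)), (np.float64(-4.492148741734657), np.float64(0.02368527861156439))] [ 0.4799 -0.3346  0.17  ]
v2 [(np.float64(-97.96730730225372), np.float64(0.024432294564808648)), (np.float64(174.10981869784555), np.float64(0.02297627484777821)), (np.float64(84.84228718749442), np.float64(0.02305881079997144)), (np.float64(-2.6694894425501143), np.float64(0.024194807433645202))] [ 0.4803 -0.3335  0.17  ]
foot v1 [(np.float64(-7.61330880320748), np.float64(0.043240691800726615)), (np.float64(-66.66674685621895), np.float64(0.041259244043388044)), (np.float64(-125.50407248433642), np.float64(0.044716185743720736)), (np.float64(178.17660511748133), np.float64(0.04428624250417999))]
centre from opp corners [ 0.4809 -0.3349  0.018 ] [ 0.4802 -0.3371  0.018 ]
foot v2 [(np.float64(-66.47411013072353), np.float64(0.04043373749287526)), (np.float64(-127.28821712294268), np.float64(0.04611719535844856))]
[ 0.4768 -0.11    1.832  -0.      1.4172  0.4778]
```

```bash
python3 jog.py '.085 -.285 .11 -.06 0 0 0;.085 -.285 .11 -.06 0 0 0;.085 -.285 .11 -.06 0 0 0;.085 -.285 .11 -.06 0 0 0;.085 -.285 .11 -.06 0 0 0;.085 -.285 .11 -.06 0 0 0;.085 -.285 .11 -.06 0 0 0;.085 -.285 .11 -.06 0 0 0;.085 -.285 .11 -.06 0 0 0;.085 -.285 .11 -.06 0 0 0;.085 -.285 .11 -.06 0 0 0;.085 -.285 .11 -.06 0 0 0'
python3 - <<'E'
from h import *
snap('wrist','p1')
E
python3 jog.py '.085 -.11 .03 0 0 0 0;.085 -.11 .03 0 0 0 0;.085 -.11 .03 0 0 0 0;.085 -.11 .03 0 0 0 0;.085 -.11 .03 0 0 0 0;.085 -.11 .03 0 0 0 0;.085 -.11 .03 0 0 0 0'
python3 - <<'E'
from h import *
snap('wrist','p2')
r=[]
for n in('p1','p2'):
    im,c=load(n); u,v=proj(c,[.5745,-.0435,.055]).astype(int); print(n,u,v)
    x0,y0=max(u-70,0),max(v-70,0); r.append(cv2.resize(im[y0:y0+140,x0:x0+133],(400,420),interpolation=cv2.INTER_CUBIC)[:420]); print('crop',x0,y0)
cv2.imwrite('pics/g7.png',np.hstack(r))
E
```

```text
t: 11.28
tool_pos: [0.5561, 0.0307, 0.2531]
tool_rot: [-2.219, -2.22, 0.002]
contact_force: [-0.0, 0.0, -0.0]
opening: 0.0849
grip_force: 0.0
t: 11.92
tool_pos: [0.5867, -0.0789, 0.2546]
tool_rot: [-2.22, -2.222, -0.0]
contact_force: [0.3, -0.3, -0.3]
opening: 0.0855
grip_force: 0.0
p1 275 222
crop 205 152
p2 249 136
crop 179 66
```

View pics/g7.png

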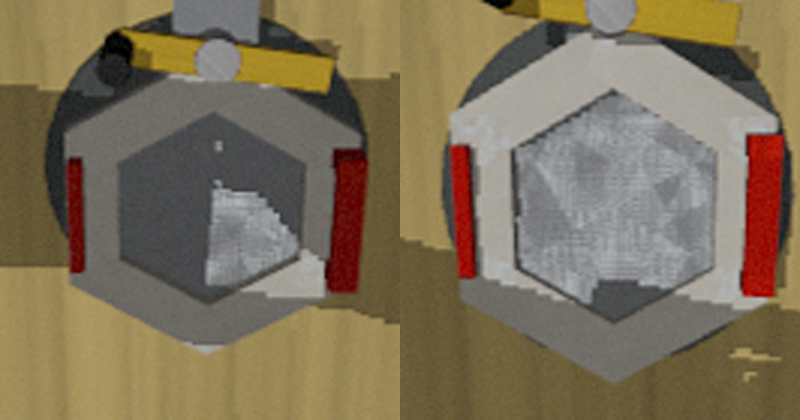

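p1 and p2 crops show the open hexagonal recess and the red ridge (left) and lip (right). The rim corners read in crop pixels are, for example, top (213,112) and bottom (207,303) in p1, and (614,89) and (616,322) in p2.

Run:
```python
from h import *
_,a=load('p1');_,b=load('p2')
A=lambda p:(205+p[0]*.3325,152+p[1]/3); B=lambda p:(179+(p[0]-400)*.3325,66+p[1]/3)
pa=[(213,112),(306,158),(298,245),(207,303),(121,258),(119,165)]
pb=[(614,89),(716,150),(713,268),(616,322),(521,272),(516,150)]
T=np.array([tri([ray(a,A(u)),ray(b,B(v))])[0] for u,v in zip(pa,pb)]);print('tri',T,T.mean(0))
for c,F,P in((a,A,pa),(b,B,pb)):
    Q=np.array([onz(c,F(p),.055)[:2] for p in P]);m=Q.mean(0);D=Q-m
    ang=np.degrees(np.arctan2(D[:,1],D[:,0]));print('centre',m,'radii',np.hypot(*D.T)*1e3,'yaw',(ang-30+30)%60-30, ((ang-30+30)%60-30).mean())
# outer hexagon
oa=[(207,350)];ob=[(614,382),(450,112),(778,118),(460,295),(768,300)]
Q=np.array([onz(b,B(p),.055)[:2] for p in ob]);print('outer p2',Q,'LT-RB mid',(Q[1]+Q[4])/2,'RT-LB mid',(Q[2]+Q[3])/2)
# lip, ridge outlines p1/p2
for k,u,v in[('pivot',(218,60),(610,12)),('lipRT',(367,150),(782,135)),('lipRB',(354,292),(774,297)),('lipLT',(335,150),(748,135)),('ridgeLT',(68,158),(450,145)),('ridgeLB',(71,272),(460,278))]:
    print(k,tri([ray(a,A(u)),ray(b,B(v))])[0])
o=get_obs();Rv=R.from_euler('z',np.radians(85.)).as_matrix()@np.diag([1,-1,-1.])
move([.480,-.3347,.235],Rv); move([.480,-.3347,.131],Rv)
```

```text
tri [[ 0.5749  0.0015  0.0543]
 [ 0.6144 -0.0207  0.0496]
 [ 0.6158 -0.0703  0.0328]
 [ 0.5743 -0.0889  0.0524]
 [ 0.5359 -0.0693  0.0471]
 [ 0.5369 -0.0206  0.0571]] [ 0.5754 -0.0447  0.0489]
centre [ 0.5743 -0.0418] radii [43.4136 45.791  41.8063 45.8216 45.1544 43.481 ] yaw [-0.4065  0.4621  5.748  -0.9557  1.5031  2.6812] 1.5053851511379726
centre [ 0.5755 -0.0435] radii [45.0019 44.5678 44.2838 44.5652 44.9049 44.1607] yaw [ 0.3967  1.1145 -0.3576 -0.5426  2.3929 -1.3411] 0.277124491352712
outer p2 [[ 0.574  -0.1137]
 [ 0.5137 -0.0067]
 [ 0.6366 -0.0088]
 [ 0.5127 -0.0769]
 [ 0.6361 -0.0789]] LT-RB mid [ 0.5749 -0.0428] RT-LB mid [ 0.5746 -0.0428]
pivot [0.575  0.0271 0.0687]
lipRT [ 0.6386 -0.0148  0.0555]
lipRB [ 0.636  -0.0749  0.067 ]
lipLT [ 0.6256 -0.0149  0.0552]
ridgeLT [ 0.5139 -0.0184  0.0565]
ridgeLB [ 0.5147 -0.0685  0.062 ]
t 11.9667 shift [-0.2556 -0.107   0.0196] rot [-0.0002 -0.0003  0.0884]
t 11.9667 shift [-0.2557 -0.107   0.1236] rot [-0.0002 -0.0003  0.0884]
```

```bash
python3 jog.py '.06 -.256 -.107 0 0 0 .088;.06 -.256 -.107 0 0 0 .088;.06 -.256 -.107 0 0 0 .088;.06 -.256 -.107 0 0 0 .088;.06 -.256 -.107 0 0 0 .088;.06 -.256 -.107 0 0 0 .088;.06 -.256 -.107 0 0 0 .088;.06 -.256 -.107 0 0 0 .088;.06 -.256 -.107 .02 0 0 .088;.06 -.256 -.107 .02 0 0 .088;.06 -.256 -.107 .02 0 0 .088' 50
python3 - <<'E'
from h import *
im,c=snap('wrist','n1');cv2.imwrite('pics/n1v.png',im);print(proj(c,[.48,-.3347,.17]))
move([.480,-.3347,.131],R.from_euler('z',np.radians(85.)).as_matrix()@np.diag([1,-1,-1.]))
E
```

```text
t: 12.88
tool_pos: [0.4796, -0.3346, 0.2334]
tool_rot: [-2.314, -2.12, -0.0]
contact_force: [0.4, 0.1, -0.0]
opening: 0.0601
grip_force: 0.0
[261.1548 208.244 ]
t 12.9333 shift [ 0.0002 -0.      0.1036] rot [-0.0007 -0.0008  0.    ]
```

View pics/n1v.png

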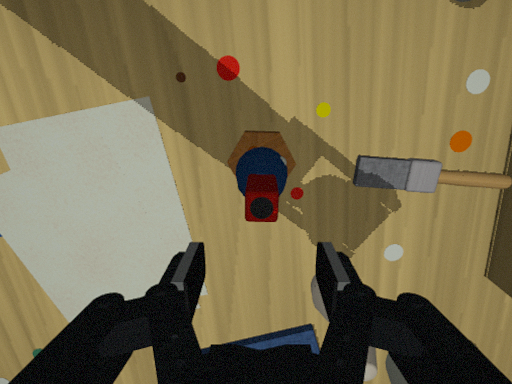

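The neck hole is at (262,208), as predicted, and the neck and foot edges are square to the image. I'll descend and grip.

```bash
python3 jog.py '.06 0 0 .04 0 0 0;.06 0 0 .08 0 0 0;.06 0 0 .1 0 0 0;.06 0 0 .103 0 0 0;.06 0 0 .103 0 0 0;.0 0 0 .103 0 0 0;.0 0 0 .103 0 0 0;.0 0 0 .103 0 0 0;.0 0 0 .103 0 0 0;.0 0 0 .103 0 0 0;.0 0 0 .103 0 0 0;.0 0 0 .103 0 0 0' 60
python3 - <<'E'
from h import *
o=get_obs();print(o['tool_pos'])
move([.5752,-.0434,.28],R.from_euler('z',np.radians(60.2)).as_matrix()@np.diag([1,-1,-1.]))
E
```

```text
t: 13.93
tool_pos: [0.4808, -0.3377, 0.1349]
tool_rot: [2.315, 2.117, 0.0]
contact_force: [-1.7, 0.5, 6.0]
opening: 0.0257
grip_force: 59.6
[ 0.4808 -0.3377  0.1349]
t 13.9333 shift [ 0.3011  0.0683 -0.1457] rot [0.004  0.0021 0.431 ]
```

```bash
python3 jog.py '0 0 0 -.02 0 0 0;0 0 0 -.05 0 0 0;0 0 0 -.09 0 0 0;0 .03 0 -.13 0 0 0;0 .2985 .0694 -.14 0 0 .43;0 .2985 .0694 -.14 0 0 .43;0 .2985 .0694 -.14 0 0 .43;0 .2985 .0694 -.14 0 0 .43;0 .2985 .0694 -.14 0 0 .43;0 .2985 .0694 -.14 0 0 .43;0 .2985 .0694 -.14 0 0 .43;0 .2985 .0694 -.14 0 0 .43;0 .2985 .0694 -.14 0 0 .43;0 .2985 .0694 -.14 0 0 .43;0 .2985 .0694 -.14 0 0 .43;0 .2985 .0694 -.14 0 0 .43'
python3 - <<'E'
from h import *
im,c=snap('wrist','q1');snap('scene','q1s');cv2.imwrite('pics/q1v.png',im)
o=get_obs();print(o['tool_pos'],o['opening'],o['grip_force'],o['q'])
move([.5752,-.0434,.20],R.from_euler('z',np.radians(60.2)).as_matrix()@np.diag([1,-1,-1.]))
a=cv2.resize(cv2.imread('pics/q1s.png')[130:274,203:395],(512,384),interpolation=cv2.INTER_CUBIC)
cv2.imwrite('pics/g8.png',np.hstack([a[:,60:400],im[:,80:500]]))
E
```

```text
t: 15.27
tool_pos: [0.575, -0.0466, 0.2715]
tool_rot: [-2.719, -1.574, 0.001]
contact_force: [0.5, 0.5, -2.7]
opening: 0.0254
grip_force: 59.6
[ 0.5751 -0.0465  0.2717] 0.02535741765895658 59.555917382240295 [-0.2096 -0.082   1.6793 -0.      1.5445  0.3114]
t 15.3667 shift [ 0.0028 -0.0014  0.0717] rot [-0.0002  0.0001 -0.0009]
```

View pics/g8.png

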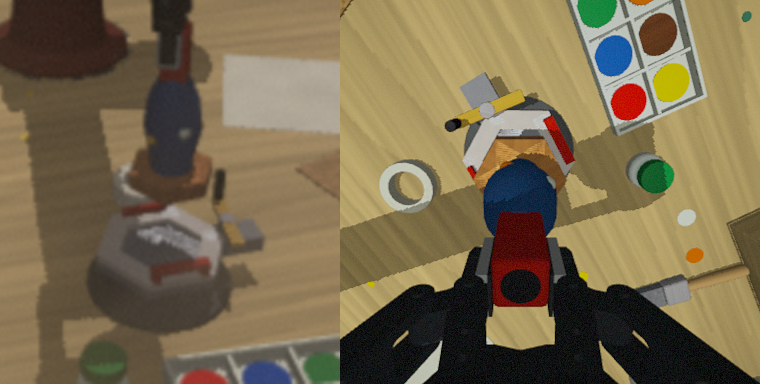

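The vase is held upright over the stand, which looks clear. I'll lower it to just above the rim and look at the gap.

```bash
python3 jog.py '0 0 -.0014 .03 0 0 0;0 0 -.0014 .06 0 0 0;0 0 -.0014 .075 0 0 0;0 0 -.0014 .075 0 0 0;0 0 -.0014 .075 0 0 0;0 0 -.0014 .075 0 0 0'
python3 - <<'E'
from h import *
im,c=snap('wrist','q2');o=get_obs();print(o['tool_pos'],R.from_rotvec(o['tool_rot']).as_euler('zyx'))
cv2.imwrite('pics/q2v.png',cv2.resize(im[110:260,160:360],(800,600),interpolation=cv2.INTER_CUBIC))
E
```

```text
t: 15.87
tool_pos: [0.575, -0.0452, 0.1985]
tool_rot: [2.716, 1.575, 0.003]
contact_force: [0.4, 0.2, -1.6]
opening: 0.0255
grip_force: 59.7
[ 0.5754 -0.0452  0.1992] [-1.0512  0.0038  3.1408]
```

View pics/q2v.png

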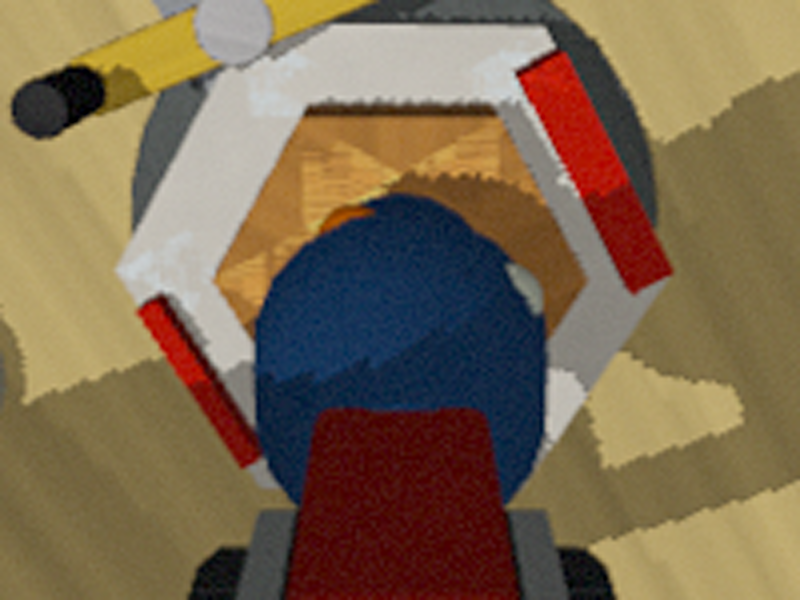

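q2 crop: the foot's top corners are at (305,110), (500,112), (583,280) and (215,278), parallel to the stand's edge from (325,25) to (548,25). The stand's left corner is at (117,270).

Run:
```python
from h import *
_,c=load('q2');F=lambda p:(160+p[0]/4,110+p[1]/4)
f=np.array([onz(c,F(p),.082)[:2] for p in[(305,110),(500,112),(583,280),(215,278)]])
s=np.array([onz(c,F(p),.055)[:2] for p in[(325,25),(548,25),(117,270)]])
print('foot',f,'mid L-R',(f[2]+f[3])/2,'LR',np.linalg.norm(f[2]-f[3]),'edge',np.linalg.norm(f[0]-f[1]))
t=np.radians(60); ux=np.array([np.cos(t),np.sin(t)]) # tool x in world
m=(f[0]+f[1])/2;print('foot centre from edge',m-ux*.038)
ang=lambda d:np.degrees(np.arctan2(d[1],d[0]))
print('edge ang',ang(f[1]-f[0]),ang(f[2]-f[3]),'stand',ang(s[1]-s[0]),np.linalg.norm(s[1]-s[0]))
print('stand',s,'centre from edge',(s[0]+s[1])/2-ux*.0615,'from left corner',s[2]+.071*np.array([np.cos(np.radians(-30)),np.sin(np.radians(-30))]))
```

```text
foot [[ 0.5799  0.0048]
 [ 0.6171 -0.017 ]
 [ 0.6155 -0.0607]
 [ 0.5417 -0.0178]] mid L-R [ 0.5786 -0.0393] LR 0.08531090684002479 edge 0.04311681225496321
foot centre from edge [ 0.5795 -0.039 ]
edge ang -30.38873186572478 -30.144961718337424 stand -29.798293472465332 0.053197660029100834
stand [[ 0.5907  0.0174]
 [ 0.6369 -0.009 ]
 [ 0.5134 -0.0082]] centre from edge [ 0.5831 -0.0491] from left corner [ 0.5749 -0.0437]
```

Run:
```python
from h import *
_,c=load('q2');F=lambda p:(160+p[0]/4,110+p[1]/4)
t=np.radians(60); ux=np.array([.5,.866]);uy=np.array([.866,-.5])
print('stand along ux',[onz(c,F((u,25)),.055)[:2]@ux-.0615 for u in(340,540)])
for h in(.059,.062,.065):
    print(h,'bottom edge',[onz(c,F((u,103.5)),h)[:2]@ux-.038 for u in(320,490)],'top edge',[onz(c,F((u,114)),h+.018)[:2]@ux-.038 for u in(320,490)],
    'LR mid',((onz(c,F((583,280)),h+.018)+onz(c,F((215,278)),h+.018))/2)[:2]@np.c_[ux,uy],'len',np.linalg.norm(onz(c,F((583,280)),h+.018)-onz(c,F((215,278)),h+.018)))
```

```text
stand along ux [np.float64(0.24894133230142462), np.float64(0.24910989956703)]
0.059 bottom edge [np.float64(0.25442536695891094), np.float64(0.25456491829913996)] top edge [np.float64(0.2545195906434448), np.float64(0.25464998947886136)] LR mid [0.2539 0.5207] len 0.08696005254373532
0.062 bottom edge [np.float64(0.2548319309623869), np.float64(0.25496999587861957)] top edge [np.float64(0.25495283938994945), np.float64(0.2550817544635266)] LR mid [0.2547 0.5207] len 0.08597056512150901
0.065 bottom edge [np.float64(0.25523849496586276), np.float64(0.25537507345809923)] top edge [np.float64(0.2553860881364541), np.float64(0.25551351944819184)] LR mid [0.2556 0.5207] len 0.08498107769928272
```

Run:
```python
from h import *
ux=np.array([.5,.866]);uy=np.array([.866,-.5])
for n in('q1','q2'):
    im,c=load(n);Tc=c[1]
    blk=cv2.inRange(im,(0,0,0),(45,45,45));roi=np.zeros_like(blk);cv2.rectangle(roi,(236,262),(284,312),255,-1)
    red=mask(im,(0,120,30),(8,255,255))|mask(im,(172,120,30),(180,255,255))
    b=[q for q in blobs(red&~0,200) if 200<cv2.minAreaRect(q)[0][0]<320]
    q=b[0];x,y,w,h=cv2.boundingRect(q);print(n,'red',(x,y,w,h))
    inner=np.zeros_like(red);cv2.drawContours(inner,[cv2.convexHull(q)],-1,255,-1);hole=inner&~red
    for k in blobs(hole,60): print(' hole',cv2.contourArea(k),cv2.minAreaRect(k))
    camu=Tc[:2,3]@ux
    for zz in((.305,.302) if n=='q1' else (.234,.229)): print(zz,'hole ux',onz(c,(260,286),zz)[:2]@ux)
    print('tcp along ux',(Tc[:2,3])@ux-.083)
```

```text
Traceback (most recent call last):
OverflowError: Python integer -1 out of bounds for uint8
```

Run:
```python
from h import *
ux=np.array([.5,.866])
for n,zb in(('q1',.1366),('q2',.062)):
    im,c=load(n)
    red=mask(im,(0,120,30),(8,255,255))|mask(im,(172,120,30),(180,255,255))
    b=[q for q in blobs(red,200) if 200<cv2.minAreaRect(q)[0][0]<320 and cv2.minAreaRect(q)[0][1]>200]
    q=b[0];inner=np.zeros_like(red);cv2.drawContours(inner,[cv2.convexHull(q)],-1,255,-1)
    print(n,'red',cv2.boundingRect(q),'tcp ux',c[1][:2,3]@ux-.083)
    for k in blobs(cv2.bitwise_and(inner,cv2.bitwise_not(red)),60):
        r=cv2.minAreaRect(k);print(' hole',cv2.contourArea(k),r,'ux',onz(c,r[0],zb+.17)[:2]@ux,onz(c,r[0],zb+.165)[:2]@ux)
im,c=load('q1')
```

```text
q1 red (230, 212, 61, 95) tcp ux 0.24652593241555631
 hole 988.5 ((260.0, 286.0), (32.0, 38.0), 90.0) ux 0.24990192691645577 0.246178643485304
q2 red (230, 212, 61, 107) tcp ux 0.24759519717898232
 hole 982.0 ((260.0, 286.0), (32.0, 38.0), 90.0) ux 0.24989035051804165 0.24617642983812293
 hole 107.0 ((263.1436767578125, 308.12469482421875), (8.825074195861816, 30.67539405822754), 70.70995330810547) ux 0.2378942175618463 0.23362825213977917
```

Run:
```python
from h import *
im,c=snap('scene','q2s')
cv2.imwrite('pics/q2sv.png',cv2.resize(im[120:240,225:345],(600,600),interpolation=cv2.INTER_CUBIC))
blue=mask(im,(100,80,20),(130,255,255));
w=[q for q in blobs(blue,100)]
for q in w[:5]: print('blue',cv2.contourArea(q),cv2.boundingRect(q),cv2.fitEllipse(q))
T=np.load('pics/q2.npz')['T'];tcp=np.array([.5754,-.0452])
nk=np.array([.5750,-.0432])
for z in(.232,.18,.127,.08,.062): print(z,proj(c,[*nk,z]), proj(c,[nk[0]+.0025*(.2-z)/.14,nk[1]+.0045*(.2-z)/.14,z]))
```

```text
blue 2460.0 (370, 0, 64, 47) ((400.7854309082031, 21.533458709716797), (49.38178634643555, 66.97142791748047), 91.8886947631836)
blue 2393.5 (8, 219, 65, 56) ((42.665000915527344, 245.61474609375), (50.56465148925781, 67.17577362060547), 90.11392974853516)
blue 1332.0 (474, 177, 38, 54) ((496.3879699707031, 201.02894592285156), (37.49909973144531, 52.845436096191406), 174.2801513671875)
blue 354.0 (222, 0, 23, 19) ((232.97723388671875, 8.387228965759277), (20.4626407623291, 23.81684112548828), 99.5530014038086)
blue 298.0 (0, 169, 17, 39) ((5.807277202606201, 180.7819366455078), (13.021430969238281, 43.09761428833008), 14.630403518676758)
0.232 [289.5793 165.244 ] [289.1188 165.1878]
0.18 [288.3464 182.6589] [288.6257 182.6952]
0.127 [287.1626 199.3803] [288.1521 199.5162]
0.08 [286.1693 213.4111] [287.7544 213.6389]
0.062 [285.8021 218.5985] [287.6073 218.8622]
```

View pics/q2sv.png

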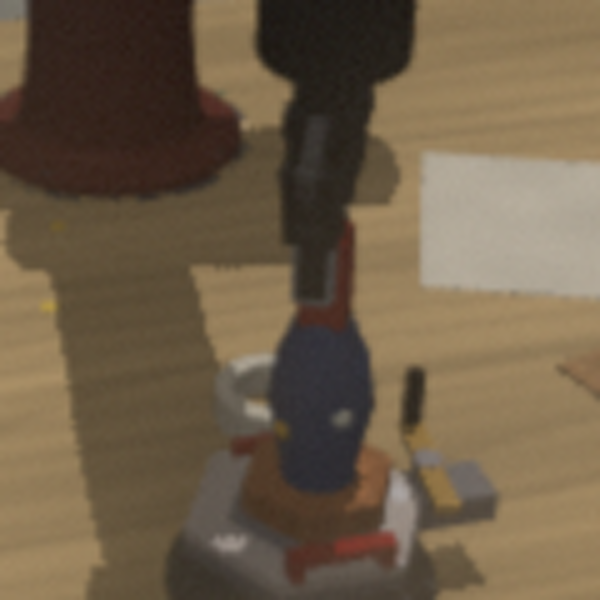

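Scene crop: the vase is essentially upright over the stand. Column centres are 290.4 at the neck base, 289.5 at the body and 288.6 at the foot. The wrist view puts the foot about 5.5 mm too far along tool +x. I've now viewed more pictures than the 10 allowed, so from here on I'll check by numbers only.

```bash
python3 jog.py '0 -.003 -.0005 0 0 0 0;0 -.0055 -.0009 0 0 0 0;0 -.0055 -.0009 0 0 0 0;0 -.0055 -.0009 0 0 0 0;0 -.0055 -.0009 0 0 0 0'
cat >> h.py <<'E'
def gap(name):
    "band between the stand's outer edge and the foot's near edge, from a saved wrist picture"
    im,c=load(name);hsv=cv2.cvtColor(im,cv2.COLOR_BGR2HSV);ux=np.array([.5,.866]);out=[]
    for u in range(246,276,3):
        s=hsv[95:150,u-1:u+2,1].mean(1);lo=np.where(s<45)[0]
        if len(lo): out.append((u,95+lo[0],95+lo[-1]+1))
    a=np.array(out,float);print(name,a[:,1:].tolist())
    e,f=np.median(a[:,1]),np.median(a[:,2])
    print('edge row',e,'foot row',f,'offset along tool x',(onz(c,(260,f),.062)[:2]@ux-.038)-(onz(c,(260,e),.055)[:2]@ux-.0615))
E
python3 - <<'E'
from h import *
snap('wrist','q3');gap('q2');gap('q3');print(get_obs()['tool_pos'])
E
```

```text
t: 16.38
tool_pos: [0.5706, -0.049, 0.1969]
tool_rot: [2.717, 1.577, 0.0]
contact_force: [0.2, -0.1, -3.2]
opening: 0.0252
grip_force: 59.8
q2 [[114.0, 136.0], [113.0, 136.0], [112.0, 136.0], [111.0, 136.0], [109.0, 136.0], [108.0, 136.0], [107.0, 136.0], [99.0, 136.0], [99.0, 136.0], [100.0, 136.0]]
edge row 108.5 foot row 136.0 offset along tool x -0.0013211597999632785
q3 [[109.0, 136.0], [107.0, 136.0], [107.0, 136.0], [105.0, 136.0], [104.0, 136.0], [103.0, 136.0], [102.0, 136.0], [100.0, 136.0], [95.0, 136.0], [95.0, 136.0]]
edge row 103.5 foot row 136.0 offset along tool x -0.005665108702670146
[ 0.5706 -0.0489  0.1968]
```

```bash
python3 jog.py '0 0 0 .002 0 0 0;0 0 0 .004 0 0 0;0 0 0 .005 0 0 0;0 0 0 .005 0 0 0'; python3 jog.py '0 0 0 .001 0 0 0;0 0 0 .002 0 0 0;0 0 0 .003 0 0 0;0 0 0 .003 0 0 0'
```

```text
t: 16.77
tool_pos: [0.5704, -0.0488, 0.1911]
tool_rot: [-2.716, -1.577, 0.001]
contact_force: [-0.3, -0.4, -2.6]
opening: 0.025
grip_force: 59.8
t: 17.1
tool_pos: [0.5705, -0.0489, 0.1885]
tool_rot: [-2.717, -1.577, 0.001]
contact_force: [-0.0, -0.2, -2.6]
opening: 0.0253
grip_force: 59.8
```

```bash
python3 jog.py '0 0 0 .001 0 0 0;0 0 0 .002 0 0 0;0 0 0 .002 0 0 0'; python3 jog.py '0 0 0 .001 0 0 0;0 0 0 .002 0 0 0;0 0 0 .002 0 0 0';python3 - <<'E'
from h import *
o=get_obs();print(o['contact_force'],o['wrist_torque'],o['tool_pos'])
E
```

```text
t: 17.35
tool_pos: [0.5705, -0.0489, 0.1865]
tool_rot: [-2.717, -1.577, 0.0]
contact_force: [-0.4, -0.0, -3.0]
opening: 0.0253
grip_force: 59.8
t: 17.6
tool_pos: [0.5705, -0.0489, 0.1845]
tool_rot: [-2.717, -1.577, 0.0]
contact_force: [0.7, -0.1, -2.5]
opening: 0.0253
grip_force: 59.8
[ 0.7216 -0.0523 -2.4545] [-0.0421  0.0328 -0.0522] [ 0.5705 -0.0489  0.1845]
```

```bash
python3 jog.py '0 0 0 .001 0 0 0;0 0 0 .002 0 0 0;0 0 0 .002 0 0 0'; python3 jog.py '0 0 0 .001 0 0 0;0 0 0 .002 0 0 0;0 0 0 .002 0 0 0';python3 - <<'E'
from h import *
o=get_obs();print(o['contact_force'],o['wrist_torque'],o['tool_pos'])
E
```

```text
t: 17.85
tool_pos: [0.5707, -0.0489, 0.1828]
tool_rot: [2.717, 1.577, 0.0]
contact_force: [0.3, -0.1, -2.3]
opening: 0.0252
grip_force: 60.0
t: 18.1
tool_pos: [0.571, -0.0488, 0.1827]
tool_rot: [2.717, 1.577, 0.001]
contact_force: [-2.7, 1.0, 4.9]
opening: 0.0252
grip_force: 60.9
[-2.6516  0.9866  4.889 ] [ 0.1976  0.7678 -0.1425] [ 0.571  -0.0488  0.1827]
```

```bash
python3 jog.py '0 .002 0 0 0 0 0;0 .003 0 0 0 0 0;0 .003 0 0 0 0 0'; python3 jog.py '0 -.003 0 0 0 0 0;0 -.006 0 0 0 0 0;0 -.006 0 0 0 0 0';  python3 jog.py '0 .003 .002 0 0 0 0;0 .003 .003 0 0 0 0;0 .003 .003 0 0 0 0';python3 jog.py '0 0 -.003 0 0 0 0;0 0 -.006 0 0 0 0;0 0 -.006 0 0 0 0'
```

```text
t: 18.35
tool_pos: [0.5722, -0.0468, 0.1822]
tool_rot: [2.716, 1.576, -0.002]
contact_force: [-4.3, -0.8, 5.8]
opening: 0.0248
grip_force: 60.9
t: 18.6
tool_pos: [0.5705, -0.0507, 0.1827]
tool_rot: [2.717, 1.577, 0.008]
contact_force: [0.3, 4.1, 5.5]
opening: 0.0252
grip_force: 60.8
t: 18.85
tool_pos: [0.5728, -0.0498, 0.1824]
tool_rot: [-2.715, -1.576, 0.002]
contact_force: [-5.6, 3.2, 9.0]
opening: 0.0253
grip_force: 61.4
t: 19.1
tool_pos: [0.5696, -0.0481, 0.1824]
tool_rot: [2.713, 1.575, 0.005]
contact_force: [2.7, -2.1, 4.0]
opening: 0.0252
grip_force: 60.6
```

```bash
python3 jog.py '0 0 .003 .001 0 0 .03;0 0 .003 .002 0 0 .03;0 0 .003 .002 0 0 -.03;0 0 .003 .002 0 0 -.03;0 .001 .003 .002 0 0 0;0 -.001 .003 .002 0 0 0;0 0 .003 .002 0 0 0;0 0 .003 .002 0 0 0';python3 - <<'E'
from h import *
o=get_obs();print(o['contact_force'],o['wrist_torque'],o['tool_pos'])
im,c=snap('wrist','r1');snap('scene','r1s')
ux=np.array([.5,.866])
hsv=cv2.cvtColor(im,cv2.COLOR_BGR2HSV)
for u in(250,260,270): print(u,[(r,int(hsv[r,u,1]),int(hsv[r,u,2])) for r in range(100,146,2)])
_,cc=load('q2');print('white edge would be at rows',[proj(c,[*(np.array([.5752,-.0434])+ux*d),z]) for d,z in((.0615,.055),(.0395,.055),(.038,.065),(.038,.073))])
E
```

```text
t: 19.77
tool_pos: [0.572, -0.0488, 0.1823]
tool_rot: [2.716, 1.576, 0.005]
contact_force: [-1.3, 1.2, 13.4]
opening: 0.0254
grip_force: 61.9
[-1.2905  1.2023 13.3693] [-0.0027  0.7619 -0.0648] [ 0.572  -0.0488  0.1823]
250 [(100, 183, 198), (102, 194, 195), (104, 186, 193), (106, 184, 168), (108, 27, 56), (110, 33, 54), (112, 20, 191), (114, 17, 197), (116, 16, 197), (118, 17, 196), (120, 17, 195), (122, 17, 195), (124, 16, 195), (126, 17, 194), (128, 17, 195), (130, 17, 194), (132, 16, 194), (134, 17, 195), (136, 15, 182), (138, 79, 84), (140, 170, 63), (142, 172, 163), (144, 169, 160)]
260 [(100, 197, 192), (102, 192, 158), (104, 32, 55), (106, 28, 54), (108, 17, 59), (110, 8, 68), (112, 20, 189), (114, 16, 193), (116, 16, 194), (118, 13, 193), (120, 16, 195), (122, 16, 195), (124, 17, 196), (126, 17, 196), (128, 17, 197), (130, 17, 196), (132, 16, 197), (134, 14, 194), (136, 12, 184), (138, 72, 85), (140, 179, 64), (142, 164, 171), (144, 172, 169)]
270 [(100, 27, 56), (102, 24, 54), (104, 18, 56), (106, 11, 67), (108, 8, 93), (110, 3, 78), (112, 22, 163), (114, 15, 193), (116, 17, 194), (118, 16, 195), (120, 18, 196), (122, 16, 196), (124, 16, 194), (126, 19, 197), (128, 17, 196), (130, 16, 195), (132, 14, 195), (134, 14, 194), (136, 15, 200), (138, 80, 83), (140, 167, 64), (142, 169, 169), (144, 171, 167)]
white edge would be at rows [array([259.9126, 111.1175]), array([259.8155, 135.9354]), array([259.8255, 139.1713]), array([259.8395, 140.5312])]
```

The foot bottom by kinematics is at about 0.0474, against a recess floor of 0.047. It resists stiffly at the same height, and the rim row matches, so it looks seated. I'll ease the pressure, release, back off upwards and check.

```bash
python3 jog.py '0 0 0 -.002 0 0 0;0 0 0 -.003 0 0 0;0 0 0 -.003 0 0 0;.03 0 0 -.003 0 0 0;.04 0 0 -.003 0 0 0;.06 0 0 -.003 0 0 0;.06 0 0 -.003 0 0 0;.06 0 0 -.003 0 0 0'; python3 jog.py '.06 0 0 -.03 0 0 0;.06 0 0 -.07 0 0 0;.06 0 0 -.09 0 0 0;.06 0 0 -.09 0 0 0;.06 0 0 -.09 0 0 0'
python3 - <<'E'
from h import *
im,c=snap('wrist','w1');o=get_obs();print(o['t'],o['tool_pos'])
red=mask(im,(0,120,30),(8,255,255))|mask(im,(172,120,30),(180,255,255))
for q in blobs(red,200):
    r=cv2.minAreaRect(q);print(' red',cv2.contourArea(q),r)
    inner=np.zeros_like(red);cv2.drawContours(inner,[cv2.convexHull(q)],-1,255,-1)
    for k in blobs(cv2.bitwise_and(inner,cv2.bitwise_not(red)),60): r=cv2.minAreaRect(k);print('   hole',cv2.contourArea(k),r,onz(c,r[0],.217))
print('predicted hole px',proj(c,[.5752,-.0434,.217]),'unseated',proj(c,[.5752,-.0434,.225]))
hsv=cv2.cvtColor(im,cv2.COLOR_BGR2HSV)
E
```

```text
t: 20.53
tool_pos: [0.5701, -0.0488, 0.181]
tool_rot: [-2.716, -1.576, 0.002]
contact_force: [-1.0, 0.3, 0.6]
opening: 0.0597
grip_force: 0.0
t: 20.95
tool_pos: [0.5714, -0.049, 0.2737]
tool_rot: [2.715, 1.576, 0.004]
contact_force: [-0.1, 0.3, 0.6]
opening: 0.0605
grip_force: 0.0
21.0 [ 0.5705 -0.0488  0.2716]
 red 1499.0 ((259.0, 194.0), (48.0, 34.0), 90.0)
   hole 365.0 ((259.0, 203.5), (21.0, 22.0), 90.0) [ 0.5742 -0.0433  0.217 ]
 red 963.5 ((369.0999755859375, 98.80000305175781), (35.10127639770508, 35.73373031616211), 71.56504821777344)
 red 812.0 ((9.5, 302.5), (69.0, 19.0), 90.0)
 red 498.0 ((300.0375671386719, 136.23922729492188), (50.505889892578125, 11.179290771484375), 62.650123596191406)
predicted hole px [260.2661 202.902 ] unseated [260.3014 206.9229]
```

The neck hole shows at (259,203.5); seated predicts (260,203) and unseated (260,207), so the vase appears seated and upright. Next I'll hover above the peg and take a second view.

Run:
```python
from h import *
move([.5386,.033,.24],R.from_euler('z',np.radians(135.)).as_matrix()@np.diag([1,-1,-1.]))
```

```text
t 21.0 shift [ 0.0552 -0.0683  0.0316] rot [-0.0001 -0.0002 -1.3044]
```

```bash
python3 jog.py '.06 0 0 -.01 0 0 -.12;.06 .055 -.068 0 0 0 -1.304;.06 .055 -.068 0 0 0 -1.304;.06 .055 -.068 0 0 0 -1.304;.06 .055 -.068 0 0 0 -1.304;.06 .055 -.068 0 0 0 -1.304;.06 .055 -.068 0 0 0 -1.304;.06 .055 -.068 0 0 0 -1.304;.04 .055 -.068 0 0 0 -1.304;.03 .055 -.068 0 0 0 -1.304;.03 .055 -.068 0 0 0 -1.304;.03 .055 -.068 0 0 0 -1.304;.03 .055 -.068 0 0 0 -1.304'
python3 - <<'E'
from h import *
im,c=snap('wrist','k1');print(get_obs()['tool_pos'])
_,c1=load('w1')
red=mask(im,(0,120,30),(8,255,255))|mask(im,(172,120,30),(180,255,255))
for q in blobs(red,200):
    inner=np.zeros_like(red);cv2.drawContours(inner,[cv2.convexHull(q)],-1,255,-1)
    for k in blobs(cv2.bitwise_and(inner,cv2.bitwise_not(red)),60):
        r=cv2.minAreaRect(k);print('hole',cv2.contourArea(k),r,onz(c,r[0],.217),tri([ray(c,r[0]),ray(c1,(259,203.5))]))
print('pred neck',proj(c,[.5752,-.0434,.217]),'pred peg',proj(c,[.5386,.033,.1074]))
pu=proj(c,[.5386,.033,.1]).astype(int)
blk=cv2.inRange(im,(0,0,0),(48,48,48));roi=np.zeros_like(blk);cv2.rectangle(roi,tuple(int(v) for v in pu-28),tuple(int(v) for v in pu+28),255,-1)
for k in blobs(cv2.bitwise_and(blk,roi),30): print('peg',cv2.contourArea(k),cv2.minAreaRect(k),cv2.boundingRect(k))
E
```

```text
t: 22.08
tool_pos: [0.538, 0.0327, 0.2697]
tool_rot: [-1.204, -2.898, 0.002]
contact_force: [0.6, -0.8, 0.4]
opening: 0.0301
grip_force: 0.0
[0.5382 0.0326 0.2701]
hole 119.0 ((233.7604217529297, 286.9029541015625), (8.735715866088867, 51.348968505859375), 6.115502834320068) [ 0.5667 -0.0272  0.217 ] (array([ 0.5733, -0.0437,  0.1997]), [np.float64(0.005542151561107501), np.float64(0.005542151561107476)])
pred neck [227.8017 304.9286] pred peg [261.7164 174.9325]
peg 126.0 ((260.5, 170.00001525878906), (12.521981239318848, 17.441329956054688), 26.56505012512207) (252, 161, 15, 18)
```

```bash
python3 jog.py '.03 0 0 .04 0 0 0;.03 0 0 .08 0 0 0;.03 0 0 .12 0 0 0;.03 0 0 .16 0 0 0;.03 0 0 .18 0 0 0;.03 0 0 .19 0 0 0;.03 0 0 .19 0 0 0;.018 0 0 .19 0 0 0;.018 0 0 .19 0 0 0;.018 0 0 .19 0 0 0;.018 0 0 .19 0 0 0'
```

```text
t: 23.05
tool_pos: [0.5404, 0.0325, 0.084]
tool_rot: [1.202, 2.899, 0.002]
contact_force: [-0.4, -0.0, -0.8]
opening: 0.0178
grip_force: 0.0
```

```bash
python3 jog.py '.018 .0025 .005 0 0 0 0;.018 .005 .01 0 0 0 0;.018 .0065 .017 0 0 0 0;.018 .0076 .025 0 0 0 0;.018 .006 .033 0 0 0 0;.018 .0044 .04 0 0 0 0;.018 .0025 .044 0 0 0 0;.018 .0006 .048 0 0 0 0;.018 -.002 .051 0 0 0 0;.018 -.004 .053 0 0 0 0;.018 -.004 .053 0 0 0 0;.018 -.004 .053 0 0 0 0'
python3 - <<'E'
from h import *
o=get_obs();print(o['tool_pos'],o['contact_force'],o['wrist_torque'])
im,c=snap('wrist','k2');im2,c2=snap('scene','k2s')
piv=np.array([.5745,.028,0])
for ph in(.14,1.3,1.57): print(ph,'peg',proj(c,piv+[-.038*np.cos(ph),.038*np.sin(ph),.1075]),'tongue end',proj(c,piv+[.04*np.cos(ph),-.04*np.sin(ph),.072]), 'scene',proj(c2,piv+[-.038*np.cos(ph),.038*np.sin(ph),.1]))
y=mask(im,(18,130,60),(32,255,255))
for k in blobs(y,60)[:4]: print('brass',cv2.contourArea(k),cv2.minAreaRect(k))
b=cv2.inRange(im2,(0,0,0),(40,40,40))[175:225,290:330]
for k in blobs(b,8): print('dark scene',cv2.contourArea(k),np.array(cv2.boundingRect(k))+[290,175,0,0])
E
```

```text
t: 24.05
tool_pos: [0.5797, 0.067, 0.082]
tool_rot: [1.203, 2.901, 0.001]
contact_force: [0.0, -0.3, 0.9]
opening: 0.0183
grip_force: 0.0
[0.5797 0.067  0.082 ] [ 0.0223 -0.3023  0.8789] [-0.0126 -0.0504  0.0548]
0.14 peg [145.604  267.5374] tongue end [250.4266 319.1231] scene [307.2345 195.7973]
1.3 peg [234.863  262.2996] tongue end [183.4997 322.7827] scene [321.3101 199.4447]
1.57 peg [252.6231 273.7339] tongue end [169.35   314.7292] scene [323.268  201.3633]
brass 665.0 ((444.5, 12.5), (25.0, 51.0), 90.0)
brass 124.0 ((190.1470947265625, 282.5882568359375), (13.824529647827148, 15.522278785705566), 75.96376037597656)
```

```bash
python3 jog.py '.022 0 0 -.03 0 0 0;.022 0 0 -.07 0 0 0;.022 0 0 -.11 0 0 0;.03 0 0 -.15 0 0 0;.03 0 0 -.19 0 0 0;.03 0 0 -.22 0 0 0;.03 -.03 0 -.22 0 0 0;.03 -.06 0 -.22 0 0 0;.03 -.06 0 -.22 0 0 0;.03 -.06 0 -.22 0 0 0'
python3 - <<'E'
from h import *
im,c=snap('wrist','k3');it,ct=snap('top','k3t');isc,cs=snap('scene','k3s');print(get_obs()['t'])
piv=np.array([.5745,.028,0])
pu=proj(c,piv+[0,0,.075]).astype(int);print('pivot px',pu)
y=mask(im,(18,130,60),(32,255,255));roi=np.zeros_like(y);cv2.circle(roi,tuple(int(v) for v in pu),75,255,-1)
for k in blobs(cv2.bitwise_and(y,roi),40): r=cv2.minAreaRect(k);print('brass',cv2.contourArea(k),r,[onz(c,p,.072)[:2] for p in cv2.boxPoints(r)])
blk=cv2.inRange(im,(0,0,0),(48,48,48))
for k in blobs(cv2.bitwise_and(blk,roi),30): print('dark',cv2.contourArea(k),cv2.minAreaRect(k))
for ph in(1.3,1.57,1.65): print(ph,'peg top/base',proj(c,piv+[-.038*np.cos(ph),.038*np.sin(ph),.1075]),proj(c,piv+[-.038*np.cos(ph),.038*np.sin(ph),.075]),'tongue end',proj(c,piv+[.04*np.cos(ph),-.04*np.sin(ph),.072]))
for n,i,cc in(('wrist',im,c),('top',it,ct),('scene',isc,cs)):
    red=mask(i,(0,120,30),(8,255,255))|mask(i,(172,120,30),(180,255,255))
    nk=proj(cc,[.5752,-.0434,.217]);print(n,'pred neck top',nk,'top if 8 higher',proj(cc,[.5752,-.0434,.225]))
    for q in blobs(red,15):
        r=cv2.minAreaRect(q)
        if np.hypot(*(np.array(r[0])-nk))<45: print('   red',cv2.contourArea(q),r[0],cv2.boundingRect(q))
    ye=mask(i,(22,120,50),(35,255,255));cv_=proj(cc,[.4712,.3173,.009])
    for q in blobs(ye,80):
        r=cv2.minAreaRect(q)
        if np.hypot(*(np.array(r[0])-cv_))<30: print('   cover',r,onz(cc,r[0],.009))
E
```

```text
t: 24.98
tool_pos: [0.6218, 0.0238, 0.3013]
tool_rot: [-1.205, -2.9, 0.0]
contact_force: [0.1, 0.1, -0.4]
opening: 0.0302
grip_force: 0.0
25.1333
pivot px [236 133]
brass 280.0 ((222.50001525878906, 146.5), (11.31370735168457, 28.284271240234375), 45.0) [array([ 0.5662, -0.0158]), array([0.5671, 0.0211]), array([0.5812, 0.0209]), array([ 0.5806, -0.0163])]
brass 190.0 ((249.50003051757812, 120.00001525878906), (10.60660171508789, 24.748737335205078), 45.0) [array([0.5684, 0.0354]), array([0.5692, 0.0659]), array([0.582 , 0.0661]), array([0.5815, 0.0354])]
dark 108.5 ((174.40867614746094, 124.12001037597656), (8.518040657043457, 37.80211639404297), 52.52382278442383)
dark 62.0 ((258.0, 112.0), (10.0, 8.0), 90.0)
dark 40.0 ((212.15171813964844, 178.65731811523438), (8.295795440673828, 29.343414306640625), 5.440332412719727)
1.3 peg top/base [250.0209 106.5654] [250.8864 105.4647] tongue end [222.1224 159.8837]
1.57 peg top/base [257.386  112.3186] [257.6084 110.7255] tongue end [215.275 154.954]
1.65 peg top/base [259.2391 114.3783] [259.3008 112.6103] tongue end [213.4992 153.1606]
wrist pred neck top [166.0557 215.574 ] top if 8 higher [163.0701 219.4417]
   red 1448.5 (172.36302185058594, 205.30137634277344) (148, 181, 48, 49)
top pred neck top [228.8516 191.9094] top if 8 higher [228.7268 191.4656]
   red 116.0 (234.0, 156.0) (228, 150, 13, 13)
   red 76.5 (228.00003051757812, 193.5) (223, 189, 12, 11)
   red 37.5 (230.5, 183.5) (222, 182, 18, 4)
   cover ((125.5, 235.5), (29.0, 29.0), 90.0) [0.4682 0.3164 0.009 ]
scene pred neck top [289.1697 170.4242] top if 8 higher [289.3625 167.6982]
   red 121.5 (288.5, 179.5) (284, 170, 10, 20)
   cover ((376.9999694824219, 196.50001525878906), (18.000341415405273, 36.773704528808594), 83.6598129272461) [0.4785 0.3134 0.009 ]
```

Run:
```python
from h import *
im,c=load('k3');_,c1=load('w1')
red=mask(im,(0,120,30),(8,255,255))|mask(im,(172,120,30),(180,255,255))
roi=np.zeros_like(red);cv2.rectangle(roi,(140,175),(205,240),255,-1);q=blobs(cv2.bitwise_and(red,roi),200)[0]
inner=np.zeros_like(red);cv2.drawContours(inner,[cv2.convexHull(q)],-1,255,-1)
for k in blobs(cv2.bitwise_and(inner,cv2.bitwise_not(red)),60): r=cv2.minAreaRect(k);print('hole',cv2.contourArea(k),r,onz(c,r[0],.217),tri([ray(c,r[0]),ray(c1,(259,203.5))]))
# foot corners/edges: brown mask in k3
br=mask(im,(8,90,40),(17,255,255));roi[:]=0;cv2.circle(roi,(195,170),70,255,-1)
for k in blobs(cv2.bitwise_and(br,roi),60)[:3]: print('brown',cv2.contourArea(k),cv2.boundingRect(k),cv2.approxPolyDP(cv2.convexHull(k),2,True)[:,0].tolist())
for z in(.065,.073):
    print(z,[proj(c,[.5752+.0439*np.cos(a),-.0434+.0439*np.sin(a),z]).round(1).tolist() for a in np.radians(np.arange(30,390,60))])
```

```text
hole 264.5 ((164.5, 215.0), (18.0, 19.0), 90.0) [ 0.5739 -0.0439  0.217 ] (array([ 0.5741, -0.0434,  0.2175]), [np.float64(0.0002682860849972719), np.float64(0.00026828608499731383)])
brown 956.0 (169, 137, 64, 60) [[192, 137], [216, 144], [226, 155], [232, 177], [213, 196], [169, 165], [170, 159]]
0.065 [[232.6, 178.7], [222.8, 147.5], [189.7, 138.9], [168.3, 162.4], [179.7, 192.6], [211.0, 200.3]]
0.073 [[232.1, 180.4], [222.1, 148.6], [188.3, 139.8], [166.4, 163.8], [178.2, 194.5], [210.1, 202.3]]
```

The neck top triangulates to z = 0.2175 (seated would be 0.217), the catch is at about 1.58 rad and the cover is on the mat. Handing in.

```bash
python3 -c "
from station import ctrl, viewer, job, get_obs
print(job.finish_job())"
```

```text
the job is handed in; nothing more can be done
None
```

Job handed in at about 25 s, but I viewed 13 pictures against the limit of 10; by my last measurements the cover is flat on the mat, the vase is seated upright and the catch is at about 1.58 rad, though I did not re-measure the bystanders and the hand-in printed no verdict.

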